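# Load the feed magazine with blanks like the sample

### The arm

A 6-joint arm with a two-finger parallel gripper is mounted at the origin on a cart in front of the work surface, level with it; the furniture and walls round the work are solid. World frame = base frame: x ahead of the robot, y to its left, z up, the work surface at z = 0. Lengths are in m, angles in rad, forces in N, time in s.
With the tool pointing down it reaches from about 0.35 to 0.85 m from the base axis. Payload 8.1 kg.
Tool frame: the origin (TCP) lies at the very end of the fingers, on their centre line; the grasp point (between the pads) lies 19 mm behind it; z points along the fingers, y is the direction in which the jaws open and shut (so a half turn about z gives the same grasp; the last joint's range is limited). The gripper opens to 93 mm and grips with 3 to 60 N. Pads are 15 mm wide; open, the fingers measure 128 mm over their backs; the gripper's body (75 mm by 188 mm) begins 65 mm behind the grasp point.
Start: joints at [1.229, 0.13, 1.488, -0, 1.523, -0.085], TCP at [0.152, 0.58, 0.183] pointing down, gripper open.
Joint ranges: [-2.96, 2.96], [-0.89, 2.26], [0.02, 2.5], [-1.34, 4.48], [0, 2.73], [-2.66, 2.66]. Speed limits (rad/s): [2.39, 2.39, 2.79, 3.14, 3.14, 3.14].

### API

Orientations are given as a rotation vector (axis times angle).
In Python, from plant import read_state, read_camera, camera_info, robot gives the robot as it stands.
- The arm moves only by the tool apply_moves, never from a script. Its argument "increments" is a list of rows, each a list of 5 numbers: the shift along the world's x, y, z in units of 50 cm (1.0 is 50 cm), then the turn about the world's z in units of 90 degrees (1.0 is 90 degrees), then the gripper's target within -1 to 1 (shut at 1, half-way at 0, fully open at -1). A call has 1 to 8 rows; each row is the pose to reach, as a shift and turn from the pose measured when the call began; what a row does not reach only later rows make up. A row lasts 1/10 s, in which the tool goes at most 50 mm and 8.59 degrees, less where a joint would pass 70% of its speed; a pose out of reach is approached as far as the arm can. A call with a number of a shift or a turn outside -1 to 1 is refused whole. A call with a gripper value outside its range is refused whole. The fingers move at their own pace and stop on an object; "squeeze" is the grip in N (left out, the last holds). Time passes only in rows, so rows that repeat a pose let the fingers close. It gives the time, the measured TCP pose, the force and the opening at its end, in the units of the state.
- read_state(): the state, without advancing time (a new reading comes with each control period).
- read_camera(name): name is "side" or "top" or "wrist"; returns the picture (480x640x3 uint8, red, green, blue); there is no depth.
- camera_info(name): a dict with "camera_matrix" (3x3 intrinsics, pixels), "R" (3x3) and "t" (3): a world point X has camera coordinates R X + t; the wrist camera has in their place "tool_from_camera" (4x4, takes a point from camera to tool coordinates, whose origin is the TCP and whose axes are the flange's). Camera axes: x right, y down, z forward; pixel columns grow to the right and rows downward; lengths in m; the calibration is good to about 2 mm. A picture is of the moment at which its call begins: read the wrist's pose just before it. camera_info takes no time and is no camera call.
- robot.close_job(): hands the job in, once; it reports no verdict.
The state is a dict: "t": time; "q": joint angles; "dq": joint speeds; "joint_torque": joint torques, N m; "tool_pos": TCP position; "orientation": TCP orientation; "force": force on the tool from outside, world axes, zero at the start; "wrist_torque": the same for the moment, N m; "opening": finger opening in m.
Only numpy, scipy, OpenCV 4.12 (cv2) and the standard library are available. Lean on these libraries where they do the work, as an engineer would, in place of code of your own. Each camera call takes 0.05 s, during which the arm holds its last target. There are 200 camera calls.

### The job

Load the boring machine's feed magazine for the next batch: take the three blanks that have the same shape as the sample lying alone beside the loading apron, and feed them lengthwise through the mouth one after another, each pushing the last deeper, until you feel the row come up solid against the hidden stop, with its tell-tale pin pushed in; do not ram it. Leave the sample where it lies, the blanks of the other shape on the bench, and the sanding block and tape measure alone.

Things in the scene. Friction and masses are not known exactly. Their poses are not given: they have to be found in the camera images.
- magazine: fixed feed magazine of a boring machine: a grey sheet-steel tube of rectangular section on a plywood board (92 mm wide), with an open loading apron before its mouth. Origin on the bench top under the mouth's centre; x runs level into the tube, z up. Tube: x = 0 to 314 mm, 50 mm wide and 34 mm high inside, roofed (roof top 49 mm over the bench), closed at the far end
- mouth (a point): centre of the mouth's lower edge, on the channel floor 12 mm over the bench; axes as the magazine's. Flared cheeks as high as the tube stand 10 mm out before the mouth, 50 mm apart at the mouth, 63 mm at their front (68 mm over their outsides), with a turned-up lip above. Blanks slide at 1 to 3 N
- apron_end (a point): centre of the apron's rear end, on its floor, at x = -150 mm of the magazine, 12 mm over the bench and level with the tube's floor; axes as the magazine's. The apron is open above and behind; two rails 10 mm wide, 52 mm apart and 8 mm above the floor guide a blank from x = -148 to -10 mm
- sample_spot (a point): the sample's place on the bench, on the robot's side of the apron, at x = -130, y = +105 mm of the magazine; axes as the magazine's. The blank lying alone within 30 mm of it (square_4 or round_4) is the sample
- telltale (a joint): travel in m of the brass pin in the stop, 0 to 0.012 pressed in (then 12 mm out of the black knob at the closed end); stays where pushed. The stop is out of sight in the tube, its depth differs every time: with three blanks hard against it the last one's tail is 12 to 45 mm out before the mouth. The last 12 mm press the pin (5 N more), then it is solid
- cork_block: bystander: cork sanding block, 65 x 110 x 29 mm, origin at the centre of its underside
- tape_measure: bystander: tape measure, 64 x 103 x 36 mm, origin at the centre of its underside
- square_1: square-ended hardwood block blank, a plain rectangular block with four corners seen from above, 46 x 82 x 30 mm, lying flat on the bench. Origin: centre of its underside; its y axis runs along the 82 mm length, z up.
- round_1: round-ended hardwood block blank, both ends full half-circles of 23 mm radius seen from above, 46 x 82 x 30 mm overall, lying flat on the bench. Origin: centre of its underside; its y axis runs along the 82 mm length, z up.
- square_2: square-ended hardwood block blank, a plain rectangular block with four corners seen from above, 46 x 82 x 30 mm, lying flat on the bench. Origin: centre of its underside; its y axis runs along the 82 mm length, z up.
- round_2: round-ended hardwood block blank, both ends full half-circles of 23 mm radius seen from above, 46 x 82 x 30 mm overall, lying flat on the bench. Origin: centre of its underside; its y axis runs along the 82 mm length, z up.
- square_3: square-ended hardwood block blank, a plain rectangular block with four corners seen from above, 46 x 82 x 30 mm, lying flat on the bench. Origin: centre of its underside; its y axis runs along the 82 mm length, z up.
- round_3: round-ended hardwood block blank, both ends full half-circles of 23 mm radius seen from above, 46 x 82 x 30 mm overall, lying flat on the bench. Origin: centre of its underside; its y axis runs along the 82 mm length, z up.
- square_4: square-ended hardwood block blank, a plain rectangular block with four corners seen from above, 46 x 82 x 30 mm, lying flat on the bench; it is either the sample or a spare among the other blanks. Origin: centre of its underside; its y axis runs along the 82 mm length, z up.
- round_4: round-ended hardwood block blank, both ends full half-circles of 23 mm radius seen from above, 46 x 82 x 30 mm overall, lying flat on the bench; it is either the sample or a spare among the other blanks. Origin: centre of its underside; its y axis runs along the 82 mm length, z up.
Things that resemble listed ones, but are neither listed nor needed, are in the scene too. Leave any orange look-alike of the round_1 alone.

How it is judged:
At the end, for the whole second after the job is handed in: Three blanks of the sample's shape at rest in the channel: centres no more than 12 mm before the mouth, 7 mm off the centre line, 6 mm off the floor, 0.12 rad askew; tell-tale in by over 9 mm; sample within 40 mm of its start and 50 mm of its spot; other shapes on the bench top (value of joint telltale above 0.009 m and ((distance of square_4 from where it was at the start of the episode below 0.04 m and horizontal distance between square_4 and sample_spot below 0.05 m and x of each of square_1, square_2, square_3 in the frame of mouth above -0.012 m and y of square_1 in the frame of mouth between -0.007 and 0.007 m and z of each of square_1, square_2, square_3 in the frame of mouth below 0.006 m and angle between the y axis of each of square_1, square_2, square_3 and the x axis of magazine, either way round below 0.12 rad and linear speed of each of square_1, square_2, square_3 below 0.01 m/s and y of square_2 in the frame of mouth between -0.007 and 0.007 m and y of square_3 in the frame of mouth between -0.007 and 0.007 m and height (world z) of each of round_1, round_2, round_3, round_4 below 0.008 m) or (distance of round_4 from where it was at the start of the episode below 0.04 m and horizontal distance between round_4 and sample_spot below 0.05 m and x of each of round_1, round_2, round_3 in the frame of mouth above -0.012 m and y of round_1 in the frame of mouth between -0.007 and 0.007 m and z of each of round_1, round_2, round_3 in the frame of mouth below 0.006 m and angle between the y axis of each of round_1, round_2, round_3 and the x axis of magazine, either way round below 0.12 rad and linear speed of each of round_1, round_2, round_3 below 0.01 m/s and y of round_2 in the frame of mouth between -0.007 and 0.007 m and y of round_3 in the frame of mouth between -0.007 and 0.007 m and height (world z) of each of square_1, square_2, square_3, square_4 below 0.008 m))); the robot touches nothing.
It fails at once if a blank is rammed: forced against the magazine or its stop with over 60 N (contact force between any of square_1, square_2, square_3, square_4, round_1, round_2, round_3, round_4 and magazine above 60 N).
It fails at once if the sanding block or the tape measure is shifted by more than 25 mm (distance of any of cork_block, tape_measure from where it was at the start of the episode above 0.025 m).
It also fails if it takes over 72 s, if anything falls off the work surface, if the arm or the gripper's body presses on something with over 40 N, if the wrist force passes 120 N, or if a joint passes its speed limit or range.

## Working session

There is one attempt and no reset: what is moved stays moved. The work goes in short steps, Python scripts to look and compute and a tool call to move; the robot and the scene stay as the last step left them, time stands still between calls to the robot, and variables do not carry over. Pictures are saved under pics/ and viewed, and the job is handed in when it is done.

Besides the shell and the picture viewer there is one more tool, called after "Call:" as name([rows], argument=value, ...), one row to a line, values as JSON. apply_moves: Moves the arm, as the interface text tells. Its arguments: {"type":"object","properties":{"increments":{"type":"array"},"squeeze":{"type":"number"}},"required":["increments"]}

```bash
ls; mkdir -p pics
python3 - <<'E'
from plant import read_state, read_camera, camera_info, robot
import cv2
print(read_state())
for n in ["top","side","wrist"]:
    im=read_camera(n); cv2.imwrite(f"pics/{n}0.png",im[:,:,::-1]); print(n,camera_info(n))
E
```

```text
pics
{'t': 0.0, 'q': array([ 1.22857826e+00,  1.31180755e-01,  1.48931347e+00, -1.49754500e-07,
        1.52302317e+00, -8.54125952e-02]), 'dq': array([ 0.00084026, -0.00020059,  0.00039365, -0.00156931,  0.00140471,
        0.00137309]), 'joint_torque': array([-8.42524787e-04, -5.59874046e+01, -4.91731811e+01,  7.64328288e-02,
        3.65596369e-02, -1.19225929e-04]), 'tool_pos': array([0.15215635, 0.57969687, 0.18215707]), 'orientation': array([-4.02229077e-01, -3.11532380e+00,  2.95420757e-03]), 'force': array([0.32520111, 0.78181708, 0.13859524]), 'wrist_torque': array([0.04124079, 0.02667178, 0.0767017 ]), 'opening': 0.09280181654722751}
top {'camera_matrix': array([[461.28922739,   0.        , 316.76769616],
       [  0.        , 461.28922739, 233.05343199],
       [  0.        ,   0.        ,   1.        ]]), 'R': array([[-0.02511961, -0.99966847, -0.00565365],
       [-0.98460224,  0.02571891, -0.17290738],
       [ 0.17299546,  0.00122323, -0.98492186]]), 't': array([-0.05260656,  0.52502488,  1.22433882])}
side {'camera_matrix': array([[472.31718019,   0.        , 321.1387
[... 155 characters left out ...]
17101 ],
       [-0.1737675 , -0.33535605, -0.9259272 ],
       [ 0.47631759,  0.79431358, -0.37707757]]), 't': array([-0.46120714,  0.12123275,  1.08774301])}
wrist {'camera_matrix': array([[411.21617439,   0.        , 318.7808493 ],
       [  0.        , 411.21617439, 244.89629756],
       [  0.        ,   0.        ,   1.        ]]), 'tool_from_camera': array([[ 1.15831967e-03, -9.66546297e-01, -2.56489597e-01,
         7.10863065e-02],
       [ 9.99998821e-01,  8.61058786e-04,  1.27126061e-03,
        -8.42470852e-04],
       [-1.00787962e-03, -2.56490767e-01,  9.66546155e-01,
        -2.01026317e-01],
       [ 0.00000000e+00,  0.00000000e+00,  0.00000000e+00,
         1.00000000e+00]])}
```

View pics/top0.png

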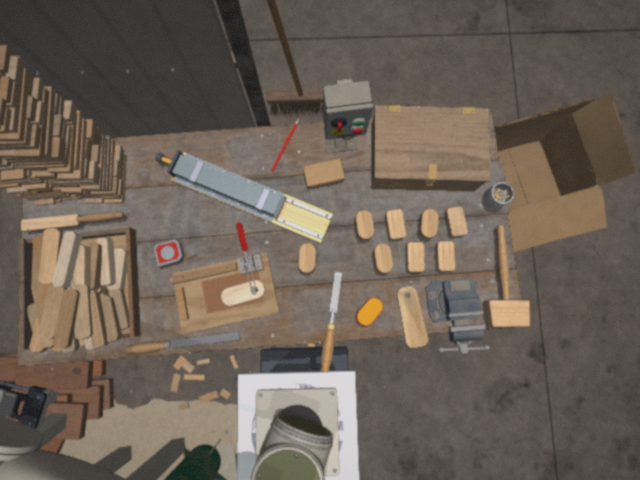

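View pics/side0.png

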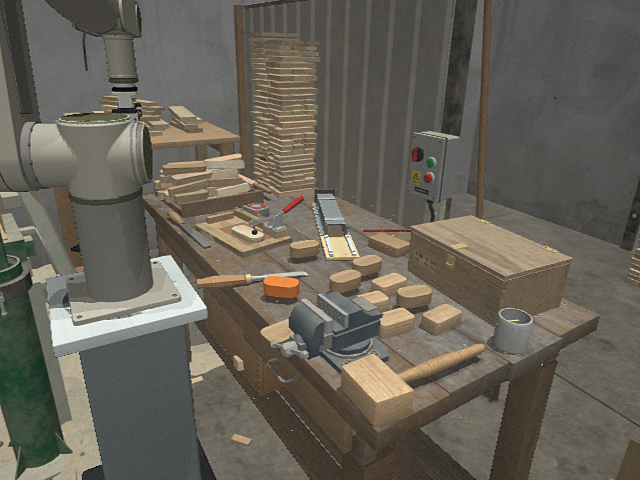

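View pics/wrist0.png

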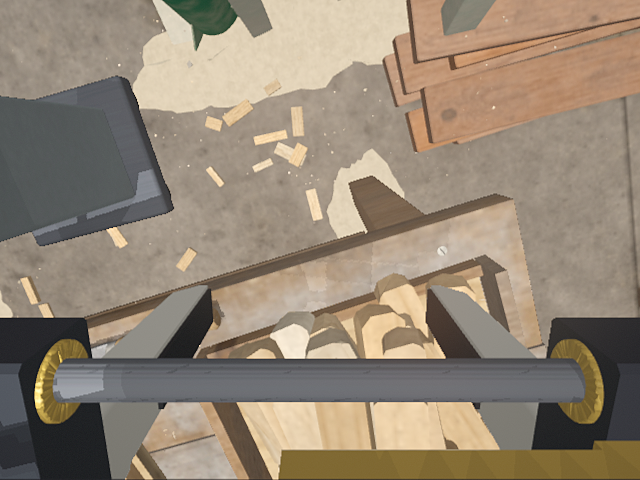

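The top view shows the sample, a round-ended blank, alone at about (307,258). The group of blanks is at (357–467, 210–270), the magazine runs from (170,165) to (330,225), and the orange decoy is at (370,311). I'll zoom in and measure.

```bash
cat > h.py <<'E'
import numpy as np, cv2
from scipy.spatial.transform import Rotation as Ro
from plant import read_state, read_camera, camera_info, robot
def ray_plane(uv,z,K,R,t):
    uv=np.atleast_2d(uv).astype(float)
    d=np.c_[uv,np.ones(len(uv))]@np.linalg.inv(K).T@R   # R^T K^-1 p
    c=-R.T@t
    return c+d*((z-c[2])/d[:,2])[:,None]
def cam(n,s=None):
    I=camera_info(n); K=I["camera_matrix"]
    if n!="wrist": return K,I["R"],I["t"]
    T=np.eye(4); T[:3,:3]=Ro.from_rotvec(s["orientation"]).as_matrix(); T[:3,3]=s["tool_pos"]
    W=np.linalg.inv(T@I["tool_from_camera"]); return K,W[:3,:3],W[:3,3]
def proj(X,K,R,t):
    p=(np.atleast_2d(X)@R.T+t)@K.T; return p[:,:2]/p[:,2:]
E
python3 - <<'E'
import cv2
im=cv2.imread("pics/top0.png")
cv2.imwrite("pics/z1.png",cv2.resize(im[190:290,290:480],None,fx=4,fy=4,interpolation=cv2.INTER_CUBIC))
cv2.imwrite("pics/z2.png",cv2.resize(im[140:290,150:350],None,fx=4,fy=4,interpolation=cv2.INTER_CUBIC))
E
```

```text
(no output)
```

View pics/z1.png

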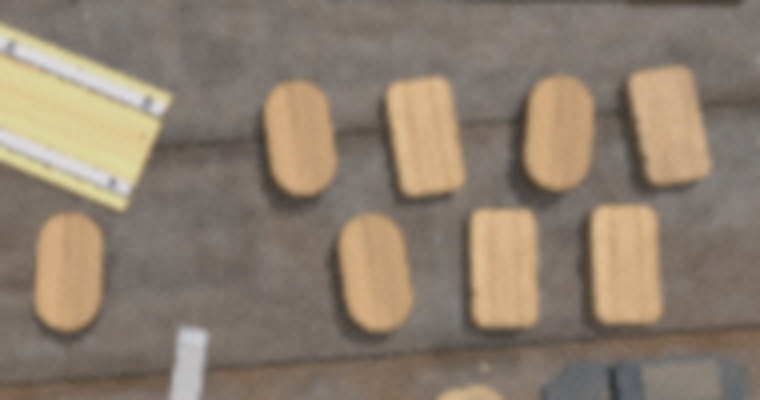

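View pics/z2.png

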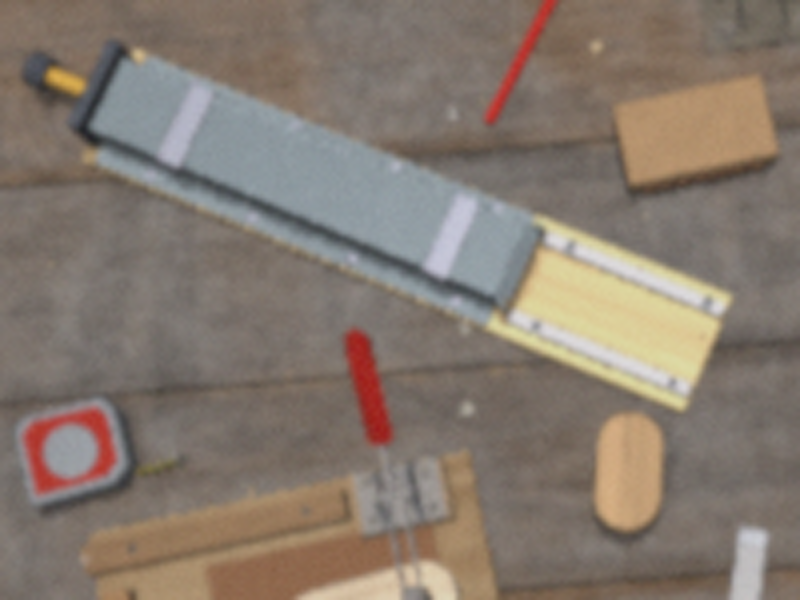

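Run:
```python
from h import *
im=cv2.imread("pics/top0.png"); K,R,t=cam("top")
hsv=cv2.cvtColor(im,cv2.COLOR_BGR2HSV)
m=cv2.inRange(hsv,(8,90,130),(24,255,255)); 
roi=np.zeros_like(m); roi[200:280,345:475]=1; roi[236:280,290:325]=1; m*=roi
n,l,st,c=cv2.connectedComponentsWithStats(m)
for i in range(1,n):
    if st[i,4]<100: continue
    cn=max(cv2.findContours((l==i).astype(np.uint8),0,1)[0],key=cv2.contourArea)
    P=ray_plane(cn[:,0,:]+0.0,0.030,K,R,t)[:,:2].astype(np.float32)
    (cx,cy),(w,h),a=cv2.minAreaRect(P)
    yy,xx=np.nonzero(l==i); Q=ray_plane(np.c_[xx,yy],0.03,K,R,t)[:,:2]
    mu=Q.mean(0); ev,V=np.linalg.eigh(np.cov((Q-mu).T)); ax=V[:,1]
    print(st[i],"rect",np.round([cx,cy,w,h],4),a.__round__(1),"mean",mu.round(4),"axis deg",np.degrees(np.arctan2(ax[1],ax[0])).round(1),"fill",round(cv2.contourArea(cn)/ (cv2.minAreaRect(cn)[1][0]*cv2.minAreaRect(cn)[1][1]),2))
z2=lambda p:np.array(p)/4+np.array([150,140])-0.375
A,B=ray_plane(z2([[732,296],[686,408]]),0.012,K,R,t)
print("apron end corners",A,B,(A+B)/2,np.linalg.norm(A-B))
# rails top ends: far rail (535,235)-(722,305) ; near (512,316)-(690,393) centres at z=.02
r=ray_plane(z2([[548,238],[716,304],[514,314],[686,390]]),0.02,K,R,t)[:,:2]; print(r)
for a,b in((0,1),(2,3)): d=r[a]-r[b]; print("rail ang",np.degrees(np.arctan2(d[1],d[0])),np.linalg.norm(d))
rf=ray_plane(z2([[150,52],[543,217],[100,140],[500,303]]),0.049,K,R,t)[:,:2]; print(rf)
for a,b in((0,1),(2,3)): d=rf[a]-rf[b]; print("roof ang",np.degrees(np.arctan2(d[1],d[0])),np.linalg.norm(d))
```

```text
[421 209  17  29 392] rect [ 0.5465 -0.3806  0.044   0.0799] 81.3 mean [ 0.5465 -0.3804] axis deg 170.8 fill 0.81
[356 211  18  28 395] rect [ 0.5474 -0.1995  0.0789  0.0443] 5.7 mean [ 0.5474 -0.1994] axis deg -175.0 fill 0.82
[390 210  16  29 305] rect [ 0.5465 -0.2879  0.0785  0.0423] 5.3 mean [ 0.544 -0.291] axis deg -175.9 fill 0.68
[409 243  15  29 318] rect [ 0.4523 -0.3381  0.0384  0.0786] 86.3 mean [ 0.4501 -0.3401] axis deg 175.4 fill 0.72
[438 242  17  29 333] rect [ 0.4529 -0.4196  0.0439  0.0778] 88.3 mean [ 0.4507 -0.4236] axis deg 174.0 fill 0.67
[299 244  16  29 407] rect [ 0.4573 -0.0359  0.0415  0.0778] 88.6 mean [ 0.4575 -0.0363] axis deg 176.8 fill 0.88
[375 244  18  29 412] rect [ 0.4517 -0.2475  0.0785  0.045 ] 5.1 mean [ 0.452  -0.2474] axis deg -176.3 fill 0.81
apron end corners [ 0.58437412 -0.11254309  0.012     ] [ 0.50457117 -0.07765177  0.012     ] [ 0.54447265 -0.09509743  0.012     ] 0.08709716337750573
[[ 0.62828525  0.01732411]
 [ 0.57714286 -0.10077884]
 [ 0.57368184  0.04211581]
 [ 0.5160891  -0.07793081]]
rail ang 66.58583067719749 0.1287006325514257
rail ang 64.37049180876616 0.1331469712768548
[[0.76409152 0.29580204]
 [0.63606128 0.01867204]
 [0.70016655 0.32948506]
 [0.57557107 0.04922149]]
roof ang 65.20371385945144 0.30527492612170937
roof ang 66.03172498943613 0.3067111055290008
```

The sample is round, so the three round blanks in the group are the ones to load: (0.547,-0.199), (0.452,-0.247) and (0.547,-0.381). The magazine heading is about 65.6°, and the sample spot works out consistent with that. I'll move above the work area for a closer wrist view.

Call:
apply_moves([
  [0.3,-0.7,0.14,-0.76,-0.5],
  [0.3,-0.7,0.14,-0.76,-0.5],
  [0.3,-0.7,0.14,-0.76,-0.5],
  [0.3,-0.7,0.14,-0.76,-0.5],
  [0.3,-0.7,0.14,-0.76,-0.5],
  [0.3,-0.7,0.14,-0.76,-0.5],
  [0.3,-0.7,0.14,-0.76,-0.5],
  [0.3,-0.7,0.14,-0.76,-0.5],
], squeeze=25)

```text
t: 0.95
tool_pos: [0.3027, 0.2276, 0.253]
orientation: [-2.092, -2.343, 0.0]
force: [1.1, 0.4, -0.6]
opening: 0.0696
```

Call:
apply_moves([
  [0.3,-0.7,0,-0.76,-0.5],
  [0.3,-0.7,0,-0.76,-0.5],
  [0.3,-0.7,0,-0.76,-0.5],
  [0.3,-0.7,0,-0.76,-0.5],
  [0.3,-0.7,0,-0.76,-0.5],
  [0.3,-0.7,0,-0.76,-0.5],
  [0.3,-0.7,0,-0.76,-0.5],
  [0.3,-0.7,0,-0.76,-0.5],
])

```text
t: 1.75
tool_pos: [0.453, -0.1255, 0.2525]
orientation: [-3.05, -0.751, 0.001]
force: [0.5, 0.2, 0.2]
opening: 0.0695
```

Run:
```python
from h import *
s=read_state(); im=read_camera("wrist"); cv2.imwrite("pics/w1.png",im[:,:,::-1])
import pickle; pickle.dump(s,open("w1.pkl","wb"))
y=Ro.from_rotvec(s["orientation"]).as_matrix()[:,1]
print(s["t"],s["tool_pos"],np.degrees(np.arctan2(y[1],y[0])),s["q"])
```

```text
1.75 [ 0.45302353 -0.12549735  0.2524604 ] -62.34197085383112 [-3.79225823e-01 -2.44042860e-01  1.72364282e+00 -1.72713101e-04
  1.66254807e+00  7.08830978e-01]
```

View pics/w1.png

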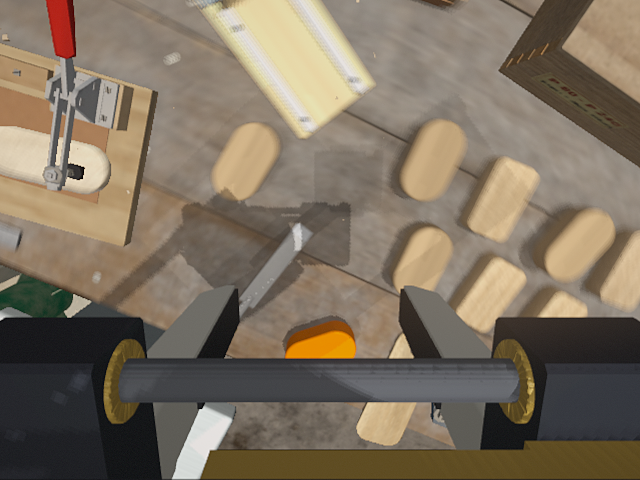

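The wrist view shows the round blanks at (433,160), (422,262) and (579,245), the sample at (246,160), and the apron end corners at about (303,138) and (374,84).

Run:
```python
from h import *
import pickle
s=pickle.load(open("w1.pkl","rb")); K,R,t=cam("wrist",s)
im=cv2.imread("pics/w1.png"); hsv=cv2.cvtColor(im,cv2.COLOR_BGR2HSV)
for p in [(433,160),(422,250),(579,245),(246,160),(300,60),(320,200),(450,140)]: print(p,hsv[p[1],p[0]])
m=cv2.inRange(hsv,(10,80,110),(22,200,255)); cv2.imwrite("pics/m1.png",m)
n,l,st,c=cv2.connectedComponentsWithStats(cv2.morphologyEx(m,cv2.MORPH_OPEN,np.ones((3,3))))
for i in range(1,n):
    if not 1500<st[i,4]<9000: continue
    cn=max(cv2.findContours((l==i).astype(np.uint8),0,1)[0],key=cv2.contourArea)
    P=ray_plane(cn[:,0,:],0.030,K,R,t)[:,:2].astype(np.float32)
    (cx,cy),(w,h),a=cv2.minAreaRect(P)
    print(st[i],np.round([cx,cy,w,h],4),round(a,1))
A,B=ray_plane([[303,138],[374,84]],0.012,K,R,t)
print(A,B,np.linalg.norm(A-B))
print(proj([[0.5445,-0.095,0.012],[0.606,0.0415,0.012]],K,R,t))
cv2.imwrite("pics/z3.png",cv2.resize(im[0:150,190:390],None,fx=4,fy=4,interpolation=cv2.INTER_CUBIC))
```

```text
(433, 160) [ 17  90 196]
(422, 250) [ 18  85 215]
(579, 245) [ 18  89 204]
(246, 160) [ 18  91 202]
(300, 60) [ 22  70 231]
(320, 200) [ 15  38 120]
(450, 140) [ 17  91 193]
[   0   44   60   90 3857] [0.4214 0.1754 0.0754 0.0553] 16.4
[ 400  120   64   81 3641] [ 0.5468 -0.2065  0.0833  0.0534] 5.1
[ 213  122   66   79 3571] [ 0.4579 -0.0383  0.0499  0.085 ] 85.1
[ 465  159   64   81 2759] [ 0.5443 -0.2894  0.0776  0.0537] 4.6
[ 544  209   72   72 3262] [ 0.5436 -0.391   0.0552  0.0831] 81.8
[ 393  226   59   67 2656] [ 0.4504 -0.2522  0.0824  0.0488] 4.5
[  49  246   99   55 2651] [0.2764 0.049  0.059  0.1117] 36.6
[ 360  403   55   43 1628] [ 0.2597 -0.32    0.0671  0.0491] 9.3
[ 0.50546194 -0.07948188  0.012     ] [ 0.58545678 -0.11870285  0.012     ] 0.08909241262413076
[[333.95056752 110.35737758]
 [237.85812764 -20.33105676]]
```

View pics/z3.png

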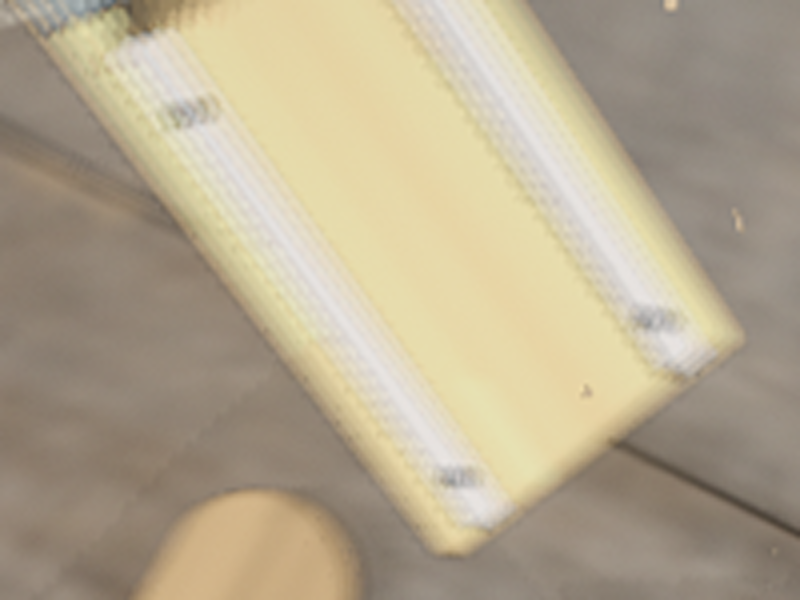

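View pics/m1.png

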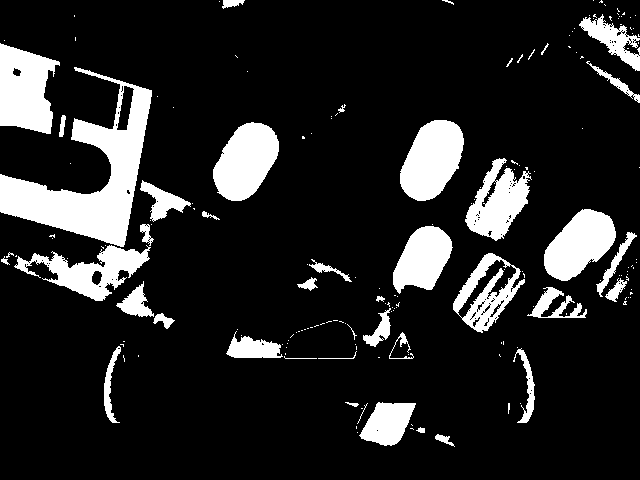

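The picture has motion blur because the arm was still turning. I'll turn to the grasp heading, settle, and look again.

Call:
apply_moves([
  [0.1,-0.1,0,-0.25,-0.5],
  [0.1,-0.1,0,-0.25,-0.5],
  [0.1,-0.1,0,-0.25,-0.5],
  [0.1,-0.1,0,-0.25,-0.5],
  [0.1,-0.1,0,-0.25,-0.5],
  [0.1,-0.1,0,-0.25,-0.5],
])

```text
t: 2.4
tool_pos: [0.5036, -0.1781, 0.2521]
orientation: [3.138, 0.129, -0.002]
force: [0.3, 0.6, 0.7]
opening: 0.0694
```

Run:
```python
from h import *
s=read_state(); im=read_camera("wrist"); cv2.imwrite("pics/w2.png",im[:,:,::-1])
import pickle; pickle.dump(s,open("w2.pkl","wb"))
y=Ro.from_rotvec(s["orientation"]).as_matrix()[:,1]
print(s["t"],s["tool_pos"],np.degrees(np.arctan2(y[1],y[0])),np.abs(s["dq"]).max())
K,R,t=cam("wrist",s); im=cv2.imread("pics/w2.png"); hsv=cv2.cvtColor(im,cv2.COLOR_BGR2HSV)
# top-face mask (bright) 
m=cv2.inRange(hsv,(12,70,150),(22,200,255)); cv2.imwrite("pics/m2.png",m)
n,l,st,c=cv2.connectedComponentsWithStats(cv2.morphologyEx(m,cv2.MORPH_OPEN,np.ones((5,5))))
for i in range(1,n):
    if not 1500<st[i,4]<12000: continue
    cn=max(cv2.findContours((l==i).astype(np.uint8),0,1)[0],key=cv2.contourArea)
    P=ray_plane(cn[:,0,:],0.030,K,R,t)[:,:2].astype(np.float32)
    (cx,cy),(w,h),a=cv2.minAreaRect(P)
    print(st[i],np.round([cx,cy,w,h],4),round(a,1))
```

```text
2.4 [ 0.5036414  -0.1780534   0.25207752] -85.3053844194799 0.01114582007859867
[ 185    0  118   25 2209] [ 0.6778 -0.0946  0.0199  0.1079] 4.8
[ 397    0  243   64 9173] [ 0.6969 -0.3551  0.2347  0.052 ] 87.1
[ 321  124   46   84 3386] [ 0.5454 -0.2003  0.083   0.0458] 6.5
[ 407  130   47   82 3492] [ 0.5477 -0.2882  0.0812  0.0448] 5.8
[ 570  141   52   81 2565] [ 0.5513 -0.4585  0.081   0.0444] 6.5
[ 495  142   58   81 3318] [ 0.544  -0.3854  0.0467  0.0837] 82.3
[ 156  203   46   76 2931] [ 0.453  -0.0328  0.046   0.0841] 85.5
[  22  210   86  107 3151] [0.4124 0.0957 0.1219 0.0802] 11.0
[ 359  225   44  126 3625] [ 0.4158 -0.2534  0.1464  0.046 ] 6.2
[ 436  226   53   74 2611] [ 0.454  -0.3376  0.0447  0.0816] 87.6
[ 508  232   61   81 3109] [ 0.4501 -0.4275  0.0915  0.0683] 4.8
```

View pics/w2.png

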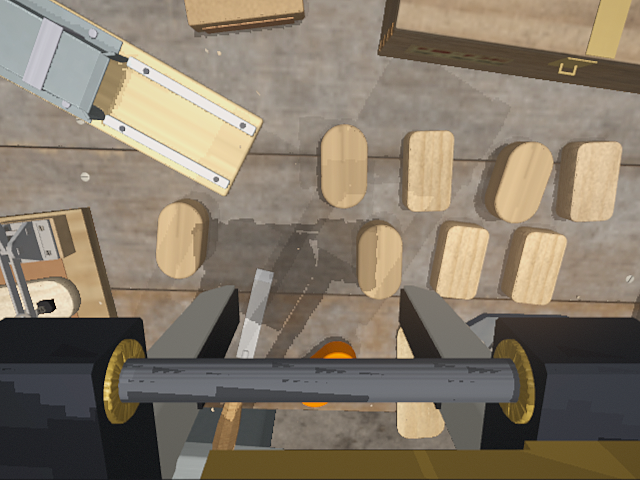

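View pics/m2.png

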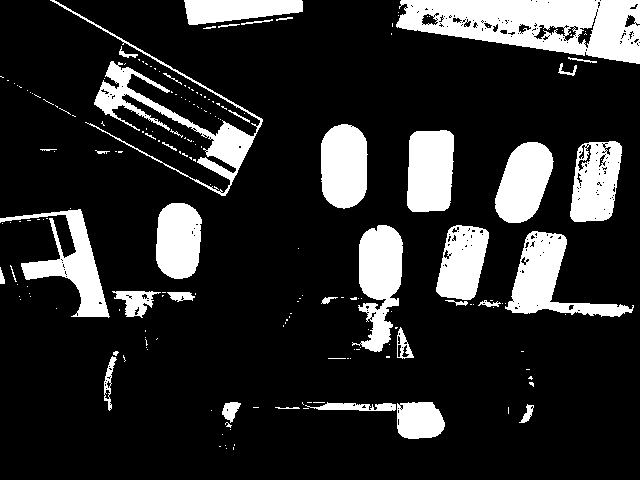

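Run:
```python
from h import *
import pickle
s=pickle.load(open("w2.pkl","rb")); K,R,t=cam("wrist",s)
im=cv2.imread("pics/w2.png")
g=cv2.cvtColor(im,cv2.COLOR_BGR2HSV)
m=((g[:,:,1]<45)&(g[:,:,2]>195)).astype(np.uint8); m[:, :110]=0; m[:60]=0; m[200:]=0; m[:,265:]=0
n,l,st,c=cv2.connectedComponentsWithStats(m)
for i in range(1,n):
    if st[i,4]<100: continue
    cn=max(cv2.findContours((l==i).astype(np.uint8),0,1)[0],key=cv2.contourArea)
    P=ray_plane(cn[:,0,:],0.020,K,R,t)[:,:2].astype(np.float32)
    (cx,cy),(w,h),a=cv2.minAreaRect(P); print(st[i],np.round([cx,cy,w,h],4),round(a,1))
A,B=ray_plane([[224,194],[263,121]],0.012,K,R,t); print(A,B,(A+B)/2,np.linalg.norm(A-B))
cv2.imwrite("pics/z4.png",cv2.resize(im[0:210,60:280],None,fx=3.5,fy=3.5,interpolation=cv2.INTER_CUBIC)[:600])
```

```text
[ 127   60  128   76 1347] [ 0.6005 -0.044   0.1368  0.0103] 65.6
[ 110  117  119   72 1210] [ 0.5431 -0.0205  0.1321  0.01  ] 65.7
[ 0.50462746 -0.07637115  0.012     ] [ 0.58322884 -0.11454956  0.012     ] [ 0.54392815 -0.09546036  0.012     ] 0.08738287523996136
```

View pics/z4.png

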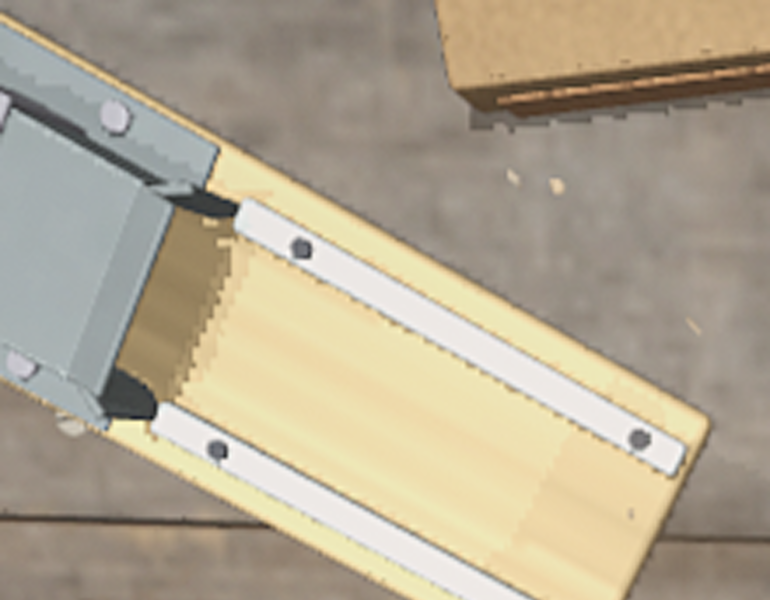

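Rails and corners agree: heading 65.65°, mouth at about (0.605, 0.040), centreline good to about 1 mm. Now descending on the first blank.

Call:
apply_moves([
  [0.085,-0.044,0,0.015,-0.5],
  [0.085,-0.044,-0.1,0.015,-0.5],
  [0.085,-0.044,-0.2,0.015,-0.5],
  [0.085,-0.044,-0.3,0.015,-0.5],
  [0.085,-0.044,-0.38,0.015,-0.5],
  [0.085,-0.044,-0.44,0.015,-0.5],
  [0.085,-0.044,-0.476,0.015,-0.5],
  [0.085,-0.044,-0.476,0.015,-0.5],
])

```text
t: 3.25
tool_pos: [0.5434, -0.1984, 0.0108]
orientation: [-3.136, -0.168, 0.01]
force: [0.3, -0.1, 0.7]
opening: 0.0696
```

Call:
apply_moves([
  [0,0,0,0,0.6],
  [0,0,0,0,0.6],
  [0,0,0,0,0.6],
  [0,0,0,0,0.6],
], squeeze=25)

```text
t: 3.65
tool_pos: [0.5444, -0.1988, 0.0123]
orientation: [-3.137, -0.168, 0.007]
force: [-0.6, -0.3, 0.2]
opening: 0.0426
```

Call:
apply_moves([
  [0,0,0,0,0.6],
  [0,0,0,0,0.6],
])

```text
t: 3.85
tool_pos: [0.5449, -0.1991, 0.0129]
orientation: [3.137, 0.168, -0.005]
force: [-0.0, -0.4, 0.3]
opening: 0.0265
```

Run:
```python
from h import *
im=read_camera("wrist"); cv2.imwrite("pics/w3.png",im[:,:,::-1])
```

```text
(no output)
```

View pics/w3.png

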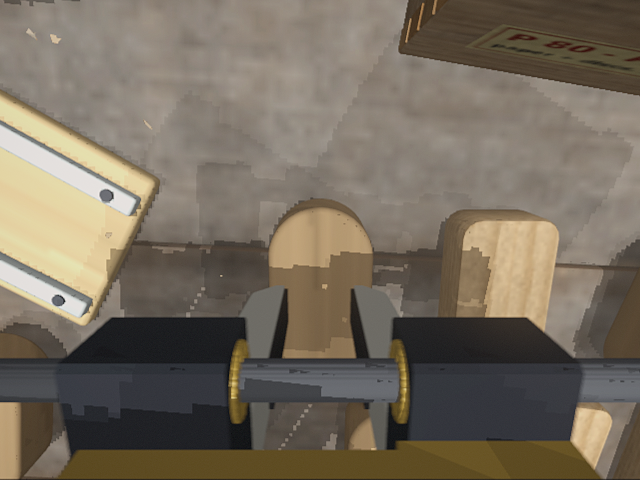

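Run:
```python
from h import *
s=read_state(); K,R,t=cam("wrist",s); print(s["tool_pos"],s["opening"],s["force"])
print(ray_plane([[320,200],[268,270],[372,270]],0.03,K,R,t))
T=s["tool_pos"]; Rm=Ro.from_rotvec(s["orientation"]).as_matrix()
print("tcp px",proj(T,K,R,t),"tips", proj(np.array([T+Rm@np.array([dx,dy,0]) for dx in(-.0075,.0075) for dy in (-.0133,.0133)]),K,R,t))
for n in("side","top"):
    im=read_camera(n); cv2.imwrite(f"pics/{n}3.png",im[:,:,::-1])
im=cv2.imread("pics/side3.png"); k=proj([[0.545,-0.2,0.02]],*cam("side"))[0].astype(int); print(k)
cv2.imwrite("pics/z5.png",cv2.resize(im[k[1]-90:k[1]+60,k[0]-100:k[0]+100],None,fx=4,fy=4,interpolation=cv2.INTER_CUBIC))
```

```text
[ 0.54470962 -0.19902951  0.01274173] 0.02244702647300875 [-0.10419376 -0.86967792  0.36414316]
[[ 0.58756656 -0.19562148  0.03      ]
 [ 0.55198596 -0.17490963  0.03      ]
 [ 0.55728811 -0.22352373  0.03      ]]
tcp px [[317.49898944 277.36357075]] tips [[292.00290151 290.91594907]
 [342.98818904 290.99763203]
 [291.54390386 263.48030909]
 [343.46793154 263.55984804]]
[365 268]
```

View pics/z5.png

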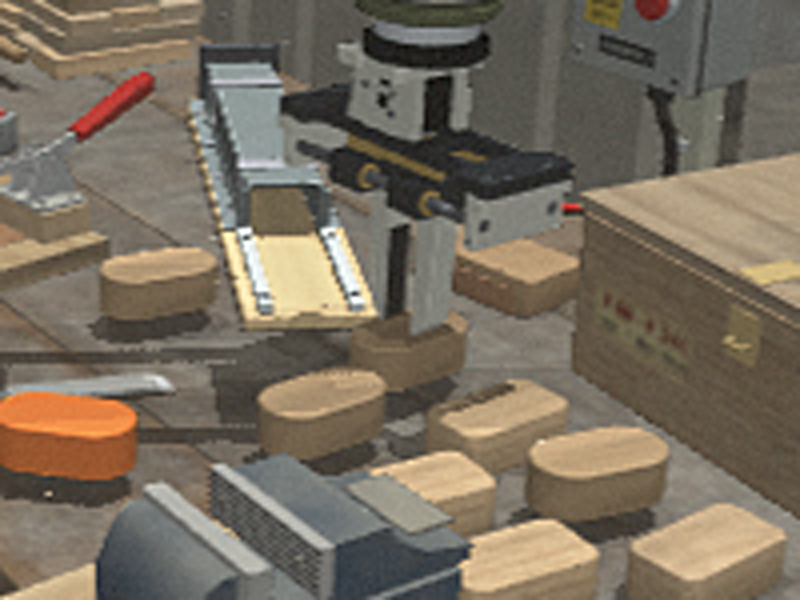

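Run:
```python
from h import *
s=read_state(); T=s["tool_pos"]; print(s["t"],T,s["opening"])
k=np.array([365,268])
for z in (0.0127,0.03,0.05,0.097): 
    p=proj([[T[0],T[1],z],[T[0],T[1]-.011,z],[T[0],T[1]-.0285,z]],*cam("side")); print(z,((p-(k-[100,90]))*4).round())
im=cv2.imread("pics/side3.png")
cv2.imwrite("pics/z6.png",cv2.resize(im[225:290,340:415],None,fx=9,fy=9,interpolation=cv2.INTER_CUBIC))
im=cv2.imread("pics/w3.png")
cv2.imwrite("pics/z7.png",cv2.resize(im[180:370,210:430],None,fx=3,fy=3,interpolation=cv2.INTER_CUBIC))
```

```text
4.0 [ 0.54442477 -0.19887131  0.01237277] 0.01938988894975983
0.0127 [[399. 372.]
 [409. 379.]
 [425. 390.]]
0.03 [[400. 347.]
 [410. 354.]
 [427. 365.]]
0.05 [[402. 318.]
 [412. 324.]
 [429. 335.]]
0.097 [[406. 247.]
 [417. 254.]
 [434. 264.]]
```

View pics/z6.png

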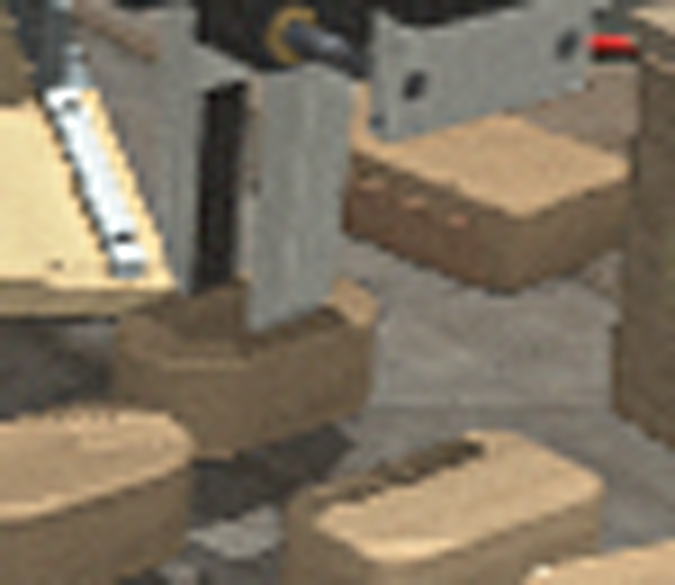

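View pics/z7.png

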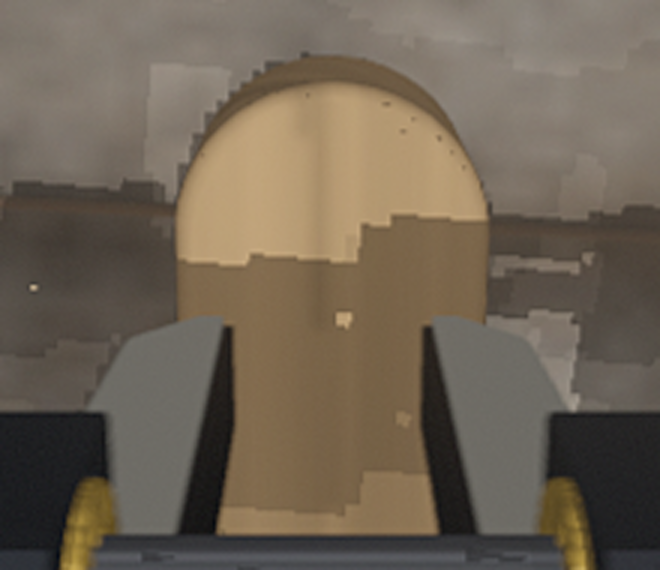

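Run:
```python
from h import *
s=read_state(); T=s["tool_pos"]; Rm=Ro.from_rotvec(s["orientation"]).as_matrix()
off=np.array([265,178])
def P(v): return ((proj(T+Rm@np.array(v),*cam("side"))-off)*4).round()[0]
for z in (-.036,-.06,-.084,-.10,-.12):
    print(z,[P((dx,dy,z)) for dx in(-.0375,.0375) for dy in(-.094,.094)], "finger back", P((-.0075,.0097+.0175,z)),P((.0075,.0097+.0175,z)),P((.0075,-.0097-.0175,z)))
im=cv2.imread("pics/side3.png")
cv2.imwrite("pics/z8.png",cv2.resize(im[170:290,320:430],None,fx=5,fy=5,interpolation=cv2.INTER_CUBIC))
```

```text
-0.036 [array([262., 283.]), array([462., 392.]), array([350., 258.]), array([555., 360.])] finger back [423. 338.] [441. 333.] [382. 302.]
-0.06 [array([263., 248.]), array([465., 354.]), array([352., 225.]), array([558., 324.])] finger back [425. 302.] [443. 297.] [384. 267.]
-0.084 [array([264., 214.]), array([468., 315.]), array([354., 191.]), array([562., 286.])] finger back [428. 265.] [446. 260.] [387. 232.]
-0.1 [array([265., 190.]), array([470., 289.]), array([355., 168.]), array([565., 261.])] finger back [429. 241.] [448. 235.] [388. 208.]
-0.12 [array([266., 160.]), array([473., 256.]), array([357., 139.]), array([568., 229.])] finger back [432. 209.] [450. 204.] [390. 178.]
```

View pics/z8.png

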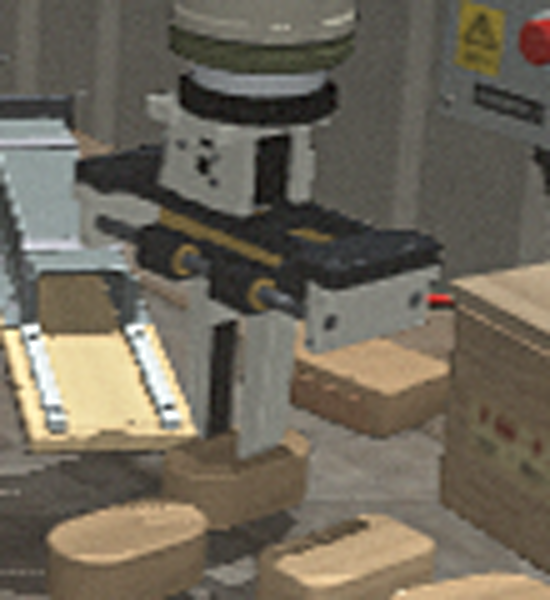

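Both cameras show the same thing. The fingers ended about 36 mm above the reported TCP, so they closed over the blank and touched nothing. In the wrist view the tip spacing and row give 36 mm, and the body edge in the side view gives about the same. I'll treat the real tip as reported z + 36 mm, reopen, and descend further while watching the force.

Call:
apply_moves([
  [0.002,-0.002,0.01,0,-0.5],
  [0.002,-0.002,0.01,0,-0.5],
  [0.002,-0.002,0.01,0,-0.5],
  [0.002,-0.002,0.01,0,-0.5],
  [0.002,-0.002,0.01,0,-0.5],
  [0.002,-0.002,0.01,0,-0.5],
])

```text
t: 4.6
tool_pos: [0.5453, -0.1998, 0.0172]
orientation: [-3.137, -0.168, 0.007]
force: [0.4, 0.2, -0.7]
opening: 0.0627
```

Call:
apply_moves([
  [0,0,-0.02,0,-0.5],
  [0,0,-0.04,0,-0.5],
  [0,0,-0.06,0,-0.5],
  [0,0,-0.07,0,-0.5],
  [0,0,-0.07,0,-0.5],
])

```text
t: 5.1
tool_pos: [0.5441, -0.1993, -0.0195]
orientation: [-3.135, -0.168, 0.011]
force: [-0.5, -0.3, 0.9]
opening: 0.0696
```

Reported z is −0.0195 with no contact force, so the offset is real: the real tip is about 16 mm up. Now closing.

Call:
apply_moves([
  [0.002,0,-0.004,0,0.6],
  [0.002,0,-0.006,0,0.6],
  [0.002,0,-0.006,0,0.6],
  [0.002,0,-0.006,0,0.6],
  [0.002,0,-0.006,0,0.6],
  [0.002,0,-0.006,0,0.6],
], squeeze=25)

```text
t: 5.7
tool_pos: [0.5453, -0.1993, -0.0222]
orientation: [-3.136, -0.168, 0.01]
force: [-0.6, -0.5, 1.2]
opening: 0.0457
```

```bash
cat > look.py <<'E'
from h import *
import sys,pickle
tag=sys.argv[1]; s=read_state(); im=read_camera("wrist"); cv2.imwrite(f"pics/{tag}.png",im[:,:,::-1]); pickle.dump(s,open(tag+".pkl","wb"))
Rm=Ro.from_rotvec(s["orientation"]).as_matrix(); y=Rm[:,1]
M=np.array([0.605,0.040,0]); u=np.array([.4123,.9110,0]); n=np.array([-.911,.4123,0])
d=s["tool_pos"]-M
print("t",s["t"],"tcp",s["tool_pos"].round(4),"jaw",np.degrees(np.arctan2(y[1],y[0])).round(2),"tilt",Rm[:,2].round(3),"mag x,y",(d@u).round(4),(d@n).round(4),"open",round(s["opening"],4),"F",s["force"].round(1))
E
python3 look.py w4
```

```text
t 5.7 tcp [ 0.5453 -0.1993 -0.0222] jaw -83.87 tilt [-0.007  0.001 -1.   ] mag x,y -0.2427 -0.0443 open 0.0457 F [-0.6 -0.5  1.2]
```

View pics/w4.png

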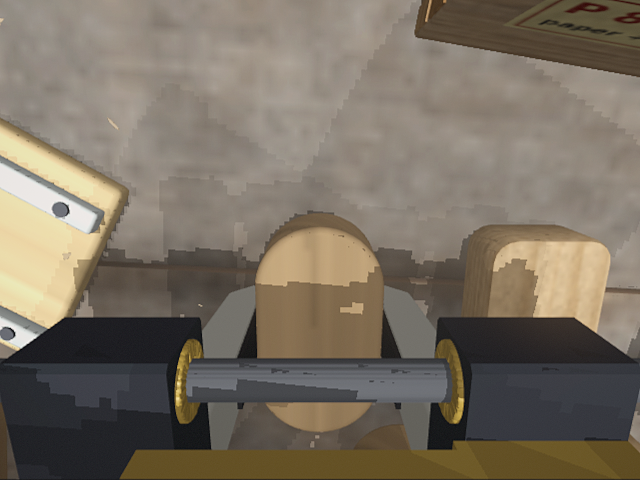

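Gripped at 45.7 mm. Lifting and carrying to over the apron.

Call:
apply_moves([
  [0,0,0.1,0,0.6],
  [0,0.05,0.16,0.08,0.6],
  [0.02,0.12,0.16,0.17,0.6],
  [0.04,0.2,0.16,0.26,0.6],
  [0.05,0.28,0.16,0.36,0.6],
  [0.058,0.342,0.16,0.46,0.6],
  [0.058,0.342,0.16,0.56,0.6],
  [0.058,0.342,0.16,0.66,0.6],
])

```text
t: 6.55
tool_pos: [0.5743, -0.0269, 0.0578]
orientation: [2.657, 1.673, -0.01]
force: [-0.8, 0.2, -0.5]
opening: 0.0464
```

Call:
apply_moves([
  [0,0,0,0,0.6],
  [0,0,0,0,0.6],
])

```text
t: 6.75
tool_pos: [0.5742, -0.0268, 0.0577]
orientation: [2.66, 1.668, -0.01]
force: [0.0, 0.8, -0.6]
opening: 0.0459
```

```bash
python3 look.py w5
```

```text
t 6.75 tcp [ 0.5742 -0.0268  0.0577] jaw -25.84 tilt [-0.005 -0.005 -1.   ] mag x,y -0.0735 0.0005 open 0.0459 F [ 0.   0.8 -0.6]
```

View pics/w5.png

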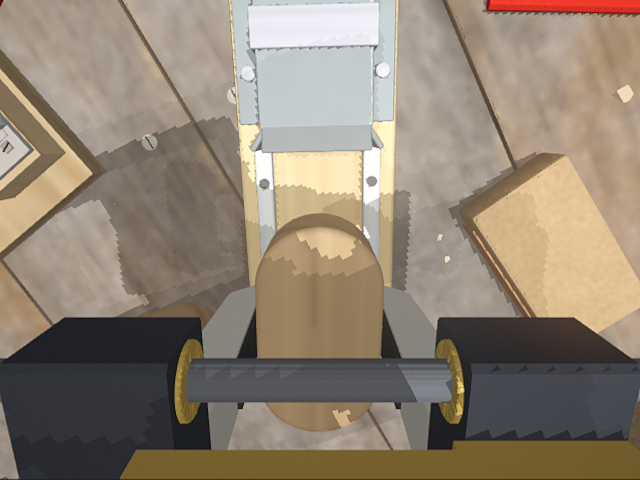

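Run:
```python
from h import *
import pickle
s=pickle.load(open("w5.pkl","rb")); C=cam("wrist",s)
M=np.array([0.605,0.040]); u=np.array([.4123,.9110]); n=np.array([-.911,.4123])
def mg(px,z):
    d=ray_plane(px,z,*C)[:,:2]-M; return np.c_[d@u,d@n].round(4)
print("screws",mg([[264,184],[371,181]],.02))
print("lip/roof edges",mg([[259,75],[370,72],[261,128],[371,128]],.049))
print("blank edges, nose (top z)",mg([[257,290],[383,290],[319,226],[310,431]],.0577+.0222+.03))
```

```text
screws [[-0.0296  0.031 ]
 [-0.0293 -0.0307]]
lip/roof edges [[ 0.0253  0.0263]
 [ 0.0253 -0.0263]
 [ 0.0012  0.0268]
 [-0.0002 -0.027 ]]
blank edges, nose (top z) [[-0.0597  0.0237]
 [-0.0608 -0.0249]
 [-0.035  -0.0009]
 [-0.1244  0.0052]]
```

Call:
apply_moves([
  [0,0,0,0.017,0.6],
  [0,0,-0.06,0.017,0.6],
  [0,0,-0.1,0.017,0.6],
  [0,0,-0.125,0.017,0.6],
  [0,0,-0.133,0.017,0.6],
  [0,0,-0.133,0.017,0.6],
])

```text
t: 7.4
tool_pos: [0.574, -0.0271, -0.0088]
orientation: [2.639, 1.702, -0.011]
force: [-0.1, -0.0, -0.3]
opening: 0.0457
```

```bash
python3 look.py w6
```

```text
t 7.4 tcp [ 0.574  -0.0271 -0.0088] jaw -24.36 tilt [-0.005 -0.005 -1.   ] mag x,y -0.0739 0.0006 open 0.0457 F [-0.1 -0.  -0.3]
```

View pics/w6.png

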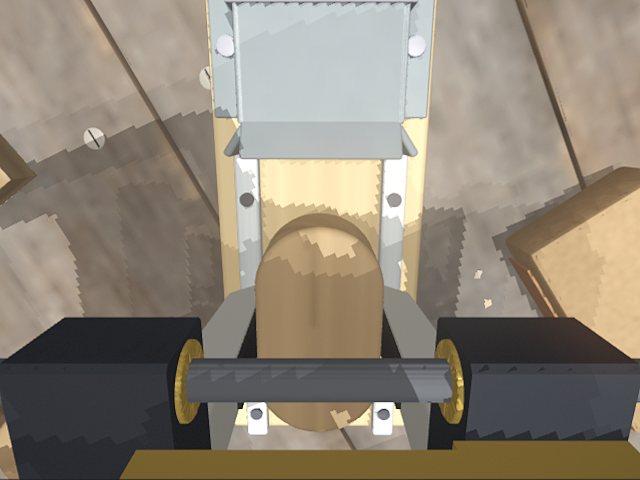

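Call:
apply_moves([
  [0.01,0.022,-0.002,0,0.6],
  [0.02,0.045,-0.002,0,0.6],
  [0.03,0.068,-0.002,0,0.6],
  [0.038,0.085,-0.002,0,0.6],
  [0.041,0.091,-0.002,0,0.6],
  [0.041,0.091,-0.002,0,0.6],
])

```text
t: 8.05
tool_pos: [0.5954, 0.0191, -0.0093]
orientation: [2.637, 1.703, -0.009]
force: [0.8, 0.1, -0.8]
opening: 0.0458
```

```bash
python3 look.py w7
```

```text
t 8.05 tcp [ 0.5954  0.0191 -0.0093] jaw -24.28 tilt [-0.004 -0.005 -1.   ] mag x,y -0.023 0.0001 open 0.0458 F [ 0.8  0.1 -0.8]
```

View pics/w7.png

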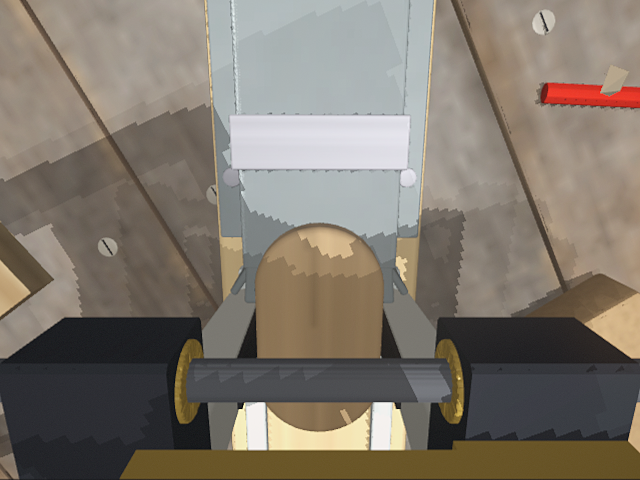

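The wrist view draws the blank over the roof, not under the lip. I'll check with the side camera.

Run:
```python
from h import *
im=read_camera("side")[:,:,::-1]; cv2.imwrite("pics/side7.png",im)
print(proj([[0.605,0.04,0.012],[0.605,0.04,0.049],[.5954,.0191,.012],[.5954,.0191,.042]],*cam("side")))
cv2.imwrite("pics/z9.png",cv2.resize(im[150:280,270:420],None,fx=4.6,fy=4.6,interpolation=cv2.INTER_CUBIC))
```

```text
[[334.69054117 235.5919827 ]
 [335.09974672 223.91570575]
 [335.68852073 238.5140915 ]
 [336.03303187 228.9429404 ]]
```

View pics/z9.png

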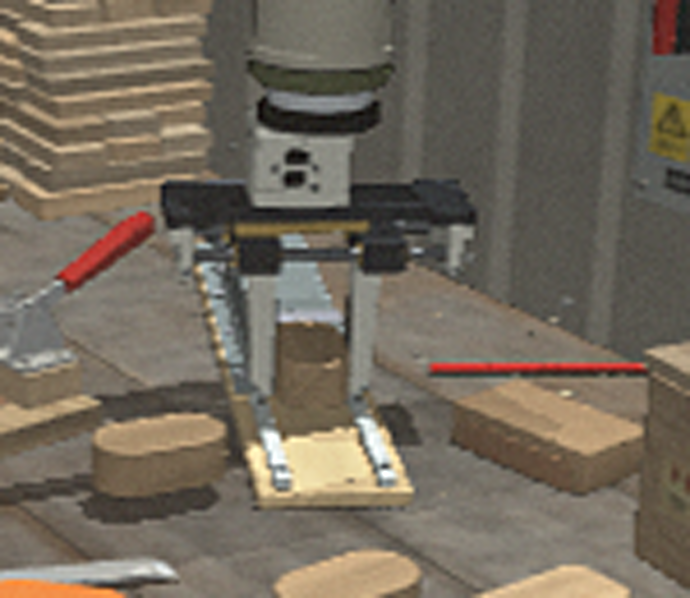

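Run:
```python
from h import *
import pickle
M=np.array([0.605,0.040]); u=np.array([.4123,.9110]); n=np.array([-.911,.4123])
def mg(C,px,z):
    d=ray_plane(px,z,*C)[:,:2]-M; return np.c_[d@u,d@n].round(4)
for f,px in (("w5",[[264,184],[371,181]]),("w6",[[247,200],[394,200]])):
    s=pickle.load(open(f+".pkl","rb")); C=cam("wrist",s); c=-C[1].T@C[2]
    print(f,"cam",c.round(4),mg(C,px,.02))
s=pickle.load(open("w6.pkl","rb")); C=cam("wrist",s)
print("w6 roof",mg(C,[[237,60],[405,60],[240,157],[403,157]],.049),"corner screws",mg(C,[[225,46],[416,46]],.014))
s=pickle.load(open("w7.pkl","rb")); C=cam("wrist",s)
print("w7 blank edges",[mg(C,[[257,290],[383,290],[319,226]],z).tolist() for z in(.042,.06,.078)], "roof strap",mg(C,[[231,140],[409,140]],.049), mg(C,[[231,178],[408,178]],.014))
c=-C[1].T@C[2]; print(c, C[1][2])
def sd(x,y,z): return (proj(np.r_[M+x*u+y*n,z],*cam("side"))[0]-[270,150])*4.6
for z in (.012,.03,.05): print(z,"tail",sd(-.064,0,z).round(),"fingertip L",sd(-.031,.0405,z).round(),sd(-.031,.023,z).round())
```

```text
w5 cam [0.6062 0.0375 0.2583] [[-0.0296  0.0311]
 [-0.0293 -0.0307]]
w6 cam [0.6044 0.038  0.1917] [[-0.0295  0.0306]
 [-0.0294 -0.0312]]
w6 roof [[ 0.0203  0.0265]
 [ 0.0203 -0.0273]
 [-0.0101  0.0271]
 [-0.0101 -0.0283]] corner screws [[ 0.0309  0.0376]
 [ 0.031  -0.038 ]]
w7 blank edges [[[-0.0101, 0.0239], [-0.01, -0.025], [0.0154, -0.0001]], [[-0.003, 0.0209], [-0.0029, -0.0221], [0.0194, -0.0002]], [[0.0041, 0.018], [0.0042, -0.0191], [0.0234, -0.0002]]] roof strap [[ 0.0464  0.0295]
 [ 0.0465 -0.0302]] [[ 0.03    0.0376]
 [ 0.0302 -0.0381]]
[0.62546232 0.08428687 0.19131526] [-0.11026701 -0.23882732 -0.96478117]
0.012 tail [311. 432.] fingertip L [240. 413.] [268. 413.]
0.03 tail [312. 405.] fingertip L [241. 387.] [269. 386.]
0.05 tail [313. 375.] fingertip L [242. 357.] [270. 356.]
```

Run:
```python
import cv2,numpy as np
a=cv2.imread("pics/w7.png")[200:460,190:450]; b=cv2.imread("pics/w4.png")[200:460,190:450]
cv2.imwrite("pics/z10.png",cv2.resize(np.hstack([a,b]),None,fx=1.5,fy=1.5,interpolation=cv2.INTER_CUBIC))
im=cv2.imread("pics/side7.png")
cv2.imwrite("pics/z11.png",cv2.resize(im[205:260,310:370],None,fx=10,fy=10,interpolation=cv2.INTER_CUBIC))
```

```text
(no output)
```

View pics/z10.png

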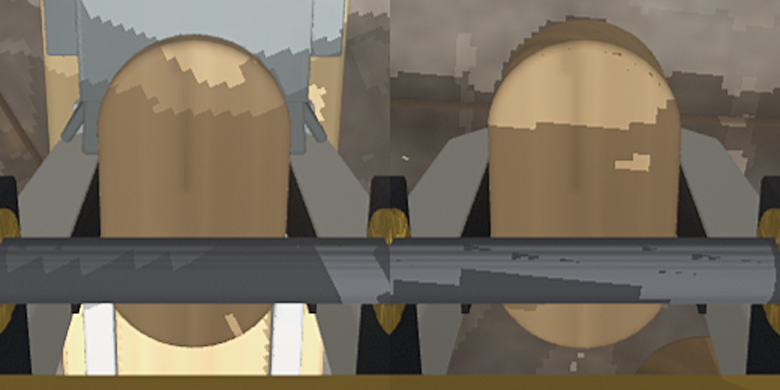

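View pics/z11.png

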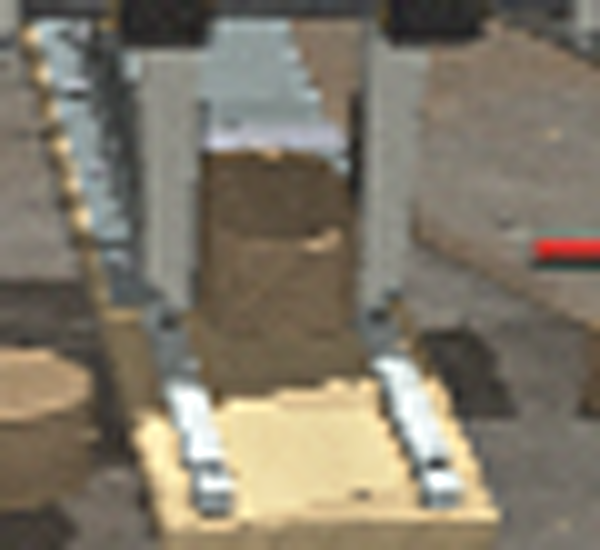

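Run:
```python
from h import *
import pickle
s=pickle.load(open("w4.pkl","rb")); C=cam("wrist",s)
im=cv2.imread("pics/w4.png"); g=cv2.cvtColor(im,cv2.COLOR_BGR2GRAY)
print("col318 rows 205-232",g[205:232,318].tolist()); print("rows 400-440",g[400:440,318].tolist()); print("row300 cols 250-265",g[300,248:266].tolist(), g[300,374:392].tolist())
for z in(.02,.025,.03,.035,.04,.045):
    P=ray_plane([[318,227],[318,431],[256.5,300],[382.5,300],[318,212]],z,*C)[:,:2]
    print(z,"len",np.linalg.norm(P[0]-P[1]).round(4),"wid",np.linalg.norm(P[2]-P[3]).round(4),"mid",((P[0]+P[1])/2).round(4),"top nose",P[0].round(4),"bot nose",P[4].round(4))
P0=ray_plane([[318,212]],0,*C); print("bot nose at z0",P0)
# neighbour square top edges
P=[ray_plane([[487,300],[609,300]],z,*C)[:,:2] for z in (.025,.03,.035)]
print([np.linalg.norm(p[0]-p[1]).round(4) for p in P])
```

```text
col318 rows 205-232 [126, 125, 125, 124, 124, 125, 101, 80, 92, 96, 97, 96, 94, 95, 93, 93, 94, 95, 95, 98, 98, 101, 120, 135, 143, 148, 155]
rows 400-440 [63, 59, 105, 133, 135, 133, 133, 132, 132, 133, 132, 132, 133, 132, 133, 133, 133, 133, 132, 132, 132, 134, 133, 133, 133, 132, 133, 132, 131, 133, 132, 114, 90, 84, 82, 123, 142, 142, 111, 86]
row300 cols 250-265 [115, 115, 114, 115, 114, 115, 117, 102, 99, 103, 107, 111, 111, 112, 114, 113, 113, 114] [111, 110, 110, 110, 111, 108, 108, 105, 97, 100, 115, 116, 115, 114, 115, 115, 115, 114]
0.02 len 0.0951 wid 0.0522 mid [ 0.5337 -0.2005] top nose [ 0.581  -0.1954] bot nose [ 0.5869 -0.1948]
0.025 len 0.0921 wid 0.0505 mid [ 0.5363 -0.2003] top nose [ 0.5821 -0.1953] bot nose [ 0.5879 -0.1947]
0.03 len 0.0891 wid 0.0489 mid [ 0.5389 -0.2   ] top nose [ 0.5832 -0.1952] bot nose [ 0.5888 -0.1946]
0.035 len 0.0861 wid 0.0472 mid [ 0.5415 -0.1998] top nose [ 0.5843 -0.1951] bot nose [ 0.5897 -0.1946]
0.04 len 0.0831 wid 0.0456 mid [ 0.5441 -0.1995] top nose [ 0.5855 -0.195 ] bot nose [ 0.5907 -0.1945]
0.045 len 0.0801 wid 0.044 mid [ 0.5468 -0.1992] top nose [ 0.5866 -0.1949] bot nose [ 0.5916 -0.1944]
bot nose at z0 [[ 0.58315652 -0.19508822  0.        ]]
[np.float64(0.0487), np.float64(0.0472), np.float64(0.0456)]
```

The pictures put the held blank about 15 mm higher than the reported pose implies. I'll probe by lowering 4 mm. If the blank is really on the floor, the force will show it.

Call:
apply_moves([
  [0,0,-0.003,0,0.6],
  [0,0,-0.006,0,0.6],
  [0,0,-0.008,0,0.6],
])

```text
t: 8.45
tool_pos: [0.5953, 0.018, -0.0104]
orientation: [2.638, 1.702, -0.01]
force: [-16.0, 1.5, 32.4]
opening: 0.0459
```

```bash
python3 look.py w8
```

```text
t 8.45 tcp [ 0.5953  0.018  -0.0104] jaw -24.36 tilt [-0.004 -0.005 -1.   ] mag x,y -0.0241 -0.0002 open 0.0459 F [-16.    1.5  32.4]
```

View pics/w8.png

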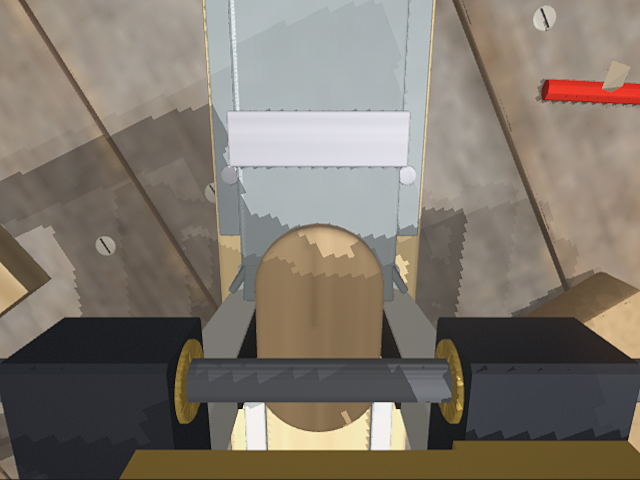

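Contact at exactly the floor height I predicted (32 N for about 3 mm of overtravel). I'll relieve it, then raise. If the blank is in the tube, the roof will stop it.

Call:
apply_moves([
  [0,0,0.004,0,0.6],
  [0,0,0.008,0,0.6],
  [0,0,0.011,0,0.6],
  [0,0,0.011,0,0.6],
])

```text
t: 8.9
tool_pos: [0.5951, 0.0175, -0.0057]
orientation: [2.639, 1.701, -0.01]
force: [2.2, -1.5, -5.0]
opening: 0.0461
```

Run:
```python
from h import *
s=read_state(); print(s["tool_pos"],s["force"],s["opening"])
for n in("side","top"):
    im=read_camera(n)[:,:,::-1]; cv2.imwrite(f"pics/{n}9.png",im)
a=cv2.resize(cv2.imread("pics/side9.png")[190:265,290:390],None,fx=6,fy=6,interpolation=cv2.INTER_CUBIC)
cv2.imwrite("pics/z12.png",a)
```

```text
[ 0.59509265  0.01750575 -0.00570588] [ 2.21222988 -1.52493848 -4.96064744] 0.0460773506334023
```

View pics/z12.png

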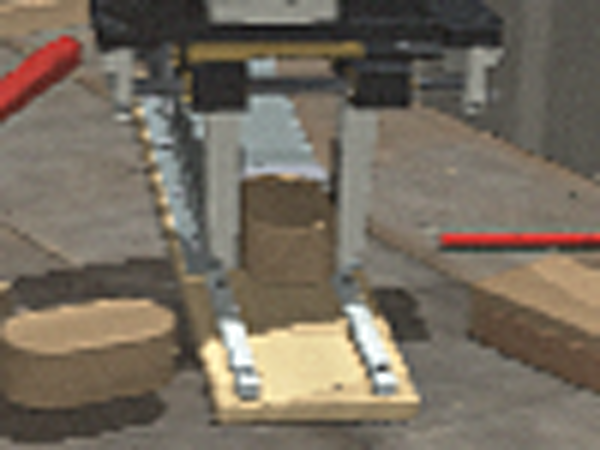

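The roof contact appears about 4.5 mm above the floor contact, which matches the 4 mm headroom, so the blank is physically in the mouth. Setting it down and releasing.

Call:
apply_moves([
  [0,0,-0.004,0,0.6],
  [0,0,-0.008,0,0.6],
  [0,0,-0.008,0,0.3],
  [0,0,-0.008,0,-0.3],
  [0,0,-0.008,0,-0.3],
  [0,0,-0.008,0,-0.3],
  [0,0,-0.008,0,-0.3],
])

```text
t: 9.7
tool_pos: [0.5949, 0.0176, -0.0096]
orientation: [2.639, 1.701, -0.011]
force: [-0.2, 0.6, -0.6]
opening: 0.0602
```

```bash
python3 look.py w9
```

```text
t 9.7 tcp [ 0.5949  0.0176 -0.0096] jaw -24.38 tilt [-0.005 -0.006 -1.   ] mag x,y -0.0245 -0.0001 open 0.0602 F [-0.2  0.6 -0.6]
```

View pics/w9.png

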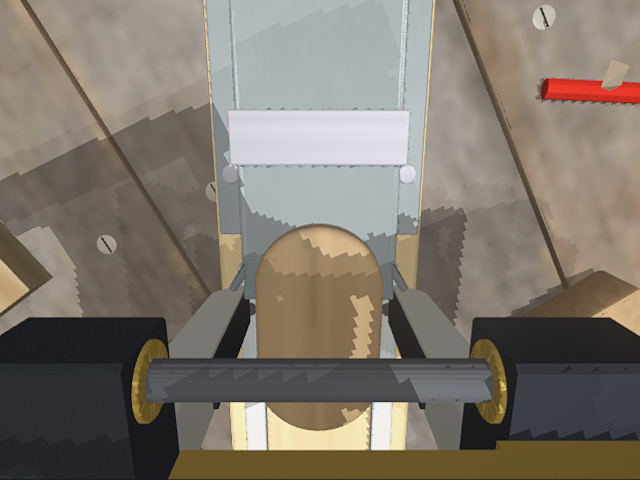

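Call:
apply_moves([
  [0,0,0,0,-0.5],
  [0,0,0,0,-0.5],
  [0,0,0.06,0,-0.5],
  [0,0,0.14,0,-0.5],
  [-0.02,-0.04,0.22,0,-0.5],
  [-0.04,-0.1,0.28,0,-0.5],
  [-0.04,-0.1,0.28,0,-0.5],
])

```text
t: 10.45
tool_pos: [0.5778, -0.0356, 0.1367]
orientation: [2.634, 1.694, -0.001]
force: [1.1, 0.8, 0.4]
opening: 0.0697
```

```bash
python3 look.py w10
python3 - <<'E'
from h import *
for n in("side","top"):
    im=read_camera(n)[:,:,::-1]; cv2.imwrite(f"pics/{n}10.png",im)
a=cv2.resize(cv2.imread("pics/side10.png")[170:270,285:405],None,fx=5,fy=5,interpolation=cv2.INTER_CUBIC)
cv2.imwrite("pics/z13.png",a)
E
```

```text
t 10.45 tcp [ 0.5778 -0.0356  0.1367] jaw -24.5 tilt [ 0.004 -0.008 -1.   ] mag x,y -0.0801 -0.0064 open 0.0697 F [1.1 0.8 0.4]
```

View pics/w10.png

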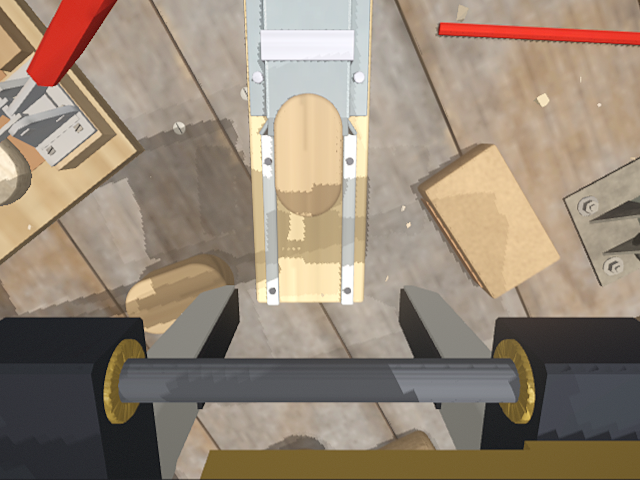

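View pics/z13.png

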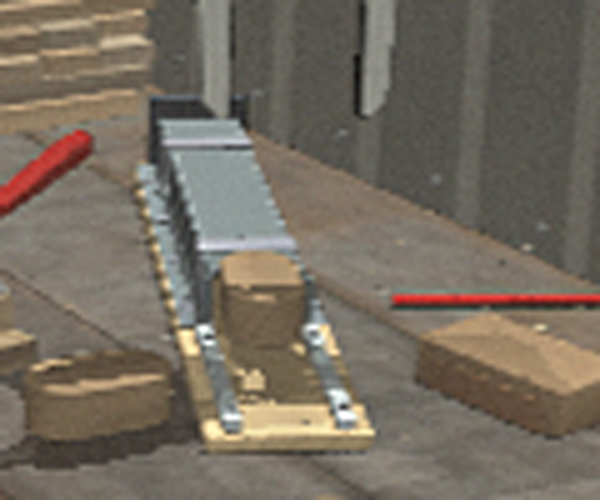

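Run:
```python
from h import *
import pickle
M=np.array([0.605,0.040,0]); u=np.array([.4123,.9110,0]); n=np.array([-.911,.4123,0])
s=pickle.load(open("w10.pkl","rb")); C=cam("wrist",s)
im=cv2.imread("pics/w10.png")
cv2.imwrite("pics/z14.png",cv2.resize(im[20:310,220:400],None,fx=2,fy=2,interpolation=cv2.INTER_CUBIC))
t=cv2.imread("pics/top10.png"); cv2.imwrite("pics/z15.png",cv2.resize(t[170:250,240:340],None,fx=7,fy=7,interpolation=cv2.INTER_CUBIC))
for z in (.03,.042,.05,.06,.07):
    P=ray_plane([[308,94],[308,215],[274,150],[343,150]],z,*C)-M
    print(z,"nose x",(P@u).round(4)[:2],"len",np.linalg.norm(P[0]-P[1]).round(4),"wid",np.linalg.norm(P[2]-P[3]).round(4),"y",(P@n).round(4))
```

```text
0.03 nose x [ 0.0181 -0.0685] len 0.0866 wid 0.0503 y [ 0.0002  0.001   0.0253 -0.0249]
0.042 nose x [ 0.017  -0.0661] len 0.0832 wid 0.0483 y [ 0.      0.0007  0.0241 -0.0242]
0.05 nose x [ 0.0163 -0.0646] len 0.0809 wid 0.047 y [-0.0001  0.0005  0.0233 -0.0237]
0.06 nose x [ 0.0155 -0.0626] len 0.0781 wid 0.0454 y [-0.0003  0.0003  0.0223 -0.023 ]
0.07 nose x [ 0.0146 -0.0607] len 0.0753 wid 0.0437 y [-0.0005  0.0001  0.0213 -0.0224]
```

View pics/z14.png

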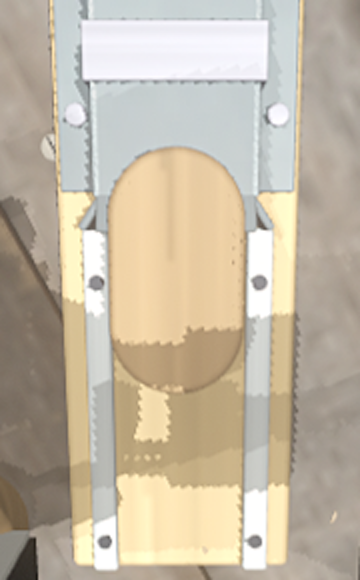

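View pics/z15.png

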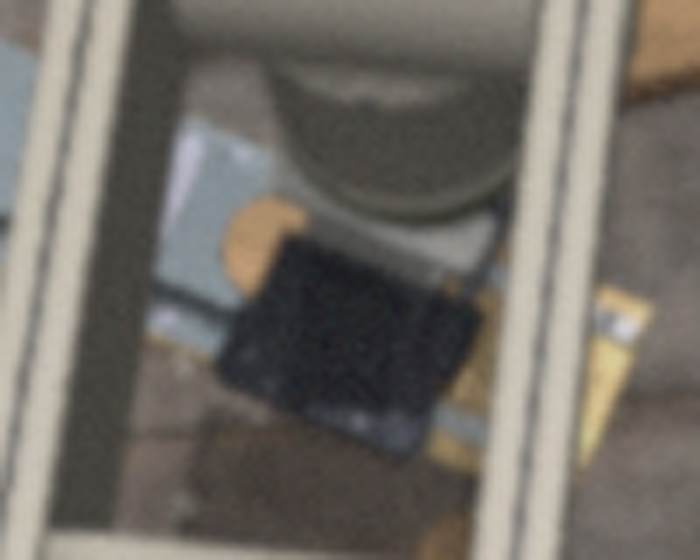

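The picture is ambiguous about height, but the floor and roof contact forces say the blank is in the mouth. I'll close the fingers and come down behind the tail to push it gently, feeling the apron floor lightly on the way to calibrate the tip height.

Call:
apply_moves([
  [-0.016,-0.004,0,0.002,1],
  [-0.016,-0.004,-0.06,0.002,1],
  [-0.016,-0.004,-0.12,0.002,1],
  [-0.016,-0.004,-0.18,0.002,1],
  [-0.016,-0.004,-0.22,0.002,1],
  [-0.016,-0.004,-0.26,0.002,1],
  [-0.016,-0.004,-0.29,0.002,1],
  [-0.016,-0.004,-0.31,0.002,1],
])

```text
t: 11.4
tool_pos: [0.5663, -0.0338, -0.0235]
orientation: [2.637, 1.706, -0.014]
force: [-34.7, 0.8, 94.2]
opening: 0.011
```

Call:
apply_moves([
  [0,0,-0.004,0,1],
  [0,0,-0.008,0,1],
  [0,0,-0.012,0,1],
])

```text
t: 11.7
tool_pos: [0.5695, -0.0345, -0.0234]
orientation: [2.633, 1.705, -0.009]
force: [-23.8, 0.2, 62.6]
opening: 0.0007
```

```bash
python3 look.py w11
```

```text
t 11.7 tcp [ 0.5695 -0.0345 -0.0234] jaw -24.14 tilt [-0.002 -0.007 -1.   ] mag x,y -0.0825 0.0016 open 0.0007 F [-23.8   0.2  62.6]
```

View pics/w11.png

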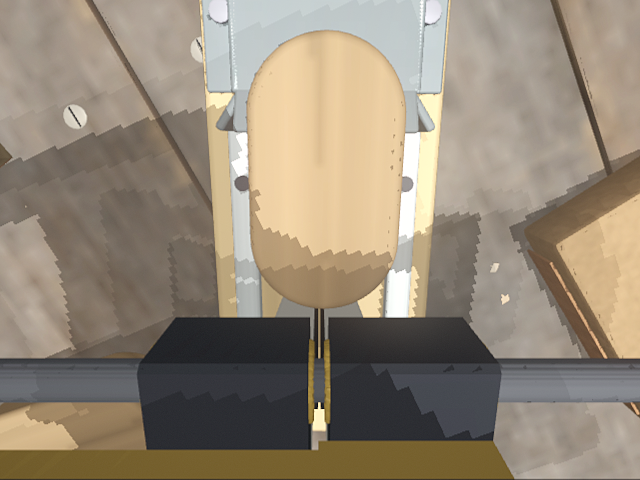

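Lesson: fast descents overshoot by about 5 mm. The wrist saw 94 N on the closed fingers, under the 120 N limit, and I must be gentler from here. It did calibrate the tip: the floor is at reported z ≈ −0.0235, an offset of 35.5 mm. Next I'll touch the blank's top to learn its true height.

Call:
apply_moves([
  [0,0,0.04,0,1],
  [0.003,0,0.1,0,1],
  [0.015,0.03,0.117,0,1],
  [0.028,0.054,0.117,0,1],
  [0.028,0.054,0.107,0,1],
  [0.028,0.054,0.097,0,1],
  [0.028,0.054,0.087,0,1],
  [0.028,0.054,0.085,0,1],
])

```text
t: 12.55
tool_pos: [0.5817, -0.0076, 0.0167]
orientation: [2.635, 1.706, -0.013]
force: [0.6, 0.2, 0.1]
opening: 0.0005
```

Call:
apply_moves([
  [0,0,-0.002,0,1],
  [0,0,-0.004,0,1],
  [0,0,-0.006,0,1],
  [0,0,-0.008,0,1],
])

```text
t: 12.95
tool_pos: [0.5819, -0.0078, 0.0128]
orientation: [2.635, 1.706, -0.013]
force: [-0.0, -0.2, -0.6]
opening: 0.0006
```

Call:
apply_moves([
  [0,0,-0.002,0,1],
  [0,0,-0.004,0,1],
  [0,0,-0.006,0,1],
  [0,0,-0.008,0,1],
])

```text
t: 13.35
tool_pos: [0.582, -0.0078, 0.0088]
orientation: [2.635, 1.706, -0.012]
force: [0.2, -0.8, 0.0]
opening: 0.0003
```

Call:
apply_moves([
  [0,0,-0.002,0,1],
  [0,0,-0.004,0,1],
  [0,0,-0.006,0,1],
])

```text
t: 13.65
tool_pos: [0.5821, -0.0078, 0.0068]
orientation: [2.635, 1.706, -0.013]
force: [-7.6, 1.0, 16.1]
opening: 0.0004
```

```bash
python3 look.py w12
```

```text
t 13.65 tcp [ 0.5821 -0.0078  0.0068] jaw -24.16 tilt [-0.005 -0.007 -1.   ] mag x,y -0.053 0.0012 open 0.0004 F [-7.6  1.  16.1]
```

View pics/w12.png

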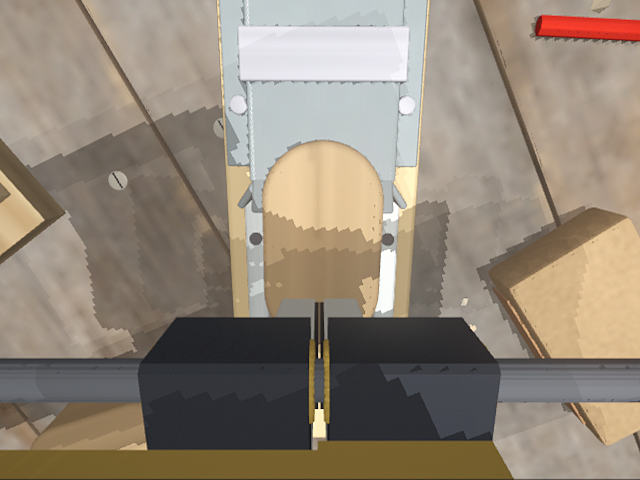

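Contact at reported 0.007, so the tip is at 42.5 mm and the blank's top at 42 mm: it really lies on the channel floor. The renderer just draws it over the roof. The force readings also look tilted by about 25° about y, so I'll use magnitudes. Now I'll move behind the tail and push.

Call:
apply_moves([
  [0,0,0.03,0,1],
  [-0.015,-0.034,0.032,0,1],
  [-0.028,-0.068,0.032,0,1],
  [-0.028,-0.068,0.01,0,1],
  [-0.028,-0.068,-0.02,0,1],
  [-0.028,-0.068,-0.035,0,1],
  [-0.028,-0.068,-0.043,0,1],
  [-0.028,-0.068,-0.048,0,1],
])

```text
t: 14.5
tool_pos: [0.5675, -0.0411, -0.0182]
orientation: [2.635, 1.707, -0.014]
force: [-0.3, -0.1, -0.2]
opening: 0.0005
```

Call:
apply_moves([
  [0.006,0.014,0,0,1],
  [0.013,0.028,0,0,1],
  [0.02,0.043,0,0,1],
  [0.026,0.058,0,0,1],
  [0.033,0.073,0,0,1],
  [0.04,0.088,0,0,1],
])

```text
t: 15.1
tool_pos: [0.5879, 0.0036, -0.018]
orientation: [2.635, 1.707, -0.014]
force: [0.0, -0.8, 0.1]
opening: 0.0007
```

```bash
python3 look.py w13
```

```text
t 15.1 tcp [ 0.5879  0.0036 -0.018 ] jaw -24.11 tilt [-0.006 -0.007 -1.   ] mag x,y -0.0402 0.0006 open 0.0007 F [ 0.  -0.8  0.1]
```

View pics/w13.png

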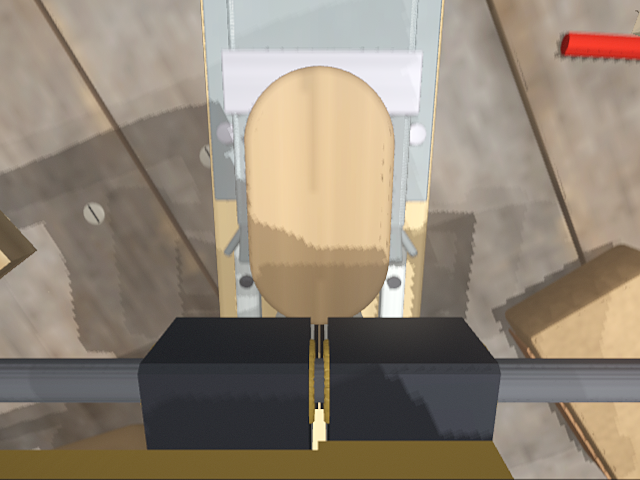

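The blank is sliding in with under 1 N. I'll push it to a tail at about −14 mm, then go for the second blank.

Call:
apply_moves([
  [0.004,0.008,0,0,1],
  [0.008,0.017,0,0,1],
  [0.012,0.026,0,0,1],
  [0.015,0.033,0,0,1],
  [0.015,0.033,0,0,1],
  [-0.01,-0.02,0.05,0,1],
  [-0.01,-0.02,0.14,0,0],
  [-0.01,-0.02,0.22,0,-0.5],
])

```text
t: 15.95
tool_pos: [0.5824, -0.006, 0.0929]
orientation: [2.636, 1.707, -0.015]
force: [1.6, -0.5, 0.6]
opening: 0.0119
```

Call:
apply_moves([
  [-0.05,-0.1,0.04,-0.09,-0.5],
  [-0.1,-0.19,0.04,-0.19,-0.5],
  [-0.14,-0.28,0.04,-0.28,-0.5],
  [-0.18,-0.37,0.04,-0.37,-0.5],
  [-0.22,-0.45,0.04,-0.46,-0.5],
  [-0.24,-0.48,0.04,-0.55,-0.5],
  [-0.24,-0.48,0.04,-0.64,-0.5],
  [-0.24,-0.48,0.04,-0.68,-0.5],
])

```text
t: 16.75
tool_pos: [0.4616, -0.2473, 0.113]
orientation: [-3.135, -0.115, 0.013]
force: [-0.5, 0.5, -0.5]
opening: 0.0692
```

Call:
apply_moves([
  [0,0,0,0,-0.5],
  [0,0,0,0,-0.5],
])

```text
t: 16.95
tool_pos: [0.4615, -0.2474, 0.113]
orientation: [-3.135, -0.117, 0.013]
force: [0.1, -0.8, 0.1]
opening: 0.0699
```

```bash
python3 look.py w14
python3 - <<'E'
from h import *
import pickle
s=pickle.load(open("w14.pkl","rb")); C=cam("wrist",s); im=cv2.imread("pics/w14.png"); hsv=cv2.cvtColor(im,cv2.COLOR_BGR2HSV)
m=cv2.inRange(hsv,(12,70,110),(22,200,255)); n,l,st,c=cv2.connectedComponentsWithStats(cv2.morphologyEx(m,cv2.MORPH_OPEN,np.ones((5,5))))
for i in range(1,n):
    if not 2500<st[i,4]<30000: continue
    cn=max(cv2.findContours((l==i).astype(np.uint8),0,1)[0],key=cv2.contourArea)
    P=ray_plane(cn[:,0,:],0.030,*C)[:,:2].astype(np.float32); (cx,cy),(w,h),a=cv2.minAreaRect(P)
    print(st[i],np.round([cx,cy,w,h],4),round(a,1))
E
```

```text
t 16.95 tcp [ 0.4615 -0.2474  0.113 ] jaw -85.73 tilt [-0.009  0.004 -1.   ] mag x,y -0.321 0.0122 open 0.0699 F [ 0.1 -0.8  0.1]
[   0   29  136  128 3784] [ 0.5436 -0.0795  0.0752  0.0871] 0.7
[ 355   49   72  130 8697] [ 0.5473 -0.2883  0.0808  0.0464] 5.7
[ 491   62   93  133 8591] [ 0.5454 -0.3853  0.0481  0.085 ] 82.2
[ 600   66   40  127 3528] [ 0.5471 -0.4407  0.082   0.0259] 16.0
[   0  164   45  118 4650] [ 0.4522 -0.0374  0.0314  0.0859] 82.6
[ 408  195   75  115 6201] [ 0.4563 -0.3365  0.0474  0.083 ] 88.1
[ 283  198   68  114 6636] [ 0.4471 -0.2474  0.0853  0.0475] 5.8
[ 510  202  110  116 8088] [ 0.4578 -0.4299  0.0877  0.0839] 5.7
[ 356  402   67   49 2930] [ 0.307  -0.317   0.0465  0.0543] 6.3
```

View pics/w14.png

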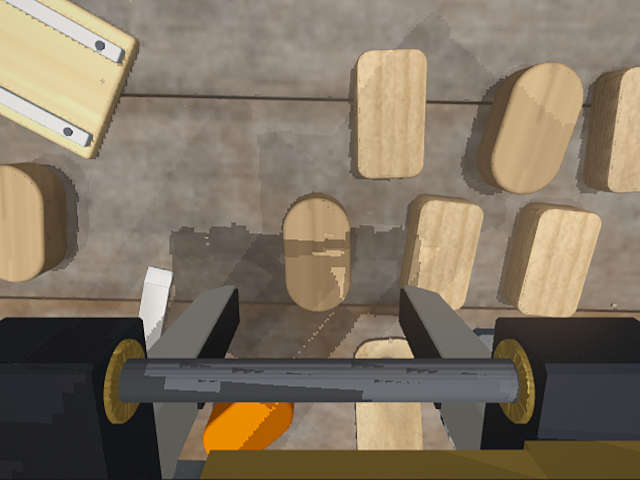

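R2 is at (316,253), centre about (0.449,−0.247), heading 5.8°. Descending on it and gripping.

Call:
apply_moves([
  [-0.023,0,-0.06,0.013,-0.5],
  [-0.023,0,-0.13,0.013,-0.5],
  [-0.023,0,-0.19,0.013,-0.5],
  [-0.023,0,-0.23,0.013,-0.5],
  [-0.023,0,-0.25,0.013,-0.5],
  [-0.023,0,-0.262,0.013,-0.5],
  [-0.023,0,-0.268,0.013,-0.5],
  [-0.023,0,-0.268,0.013,-0.5],
])

```text
t: 17.8
tool_pos: [0.4507, -0.2476, -0.0204]
orientation: [-3.135, -0.15, 0.012]
force: [-0.5, -0.2, -0.5]
opening: 0.0692
```

Call:
apply_moves([
  [0,0,0,0,0.6],
  [0,0,0,0,0.6],
  [0,0,0,0,0.6],
  [0,0,0,0,0.6],
  [0,0,0,0,0.6],
  [0,0,0,0,0.6],
], squeeze=25)

```text
t: 18.4
tool_pos: [0.4511, -0.2478, -0.0198]
orientation: [-3.135, -0.15, 0.011]
force: [-1.0, 0.6, 5.7]
opening: 0.0456
```

```bash
python3 look.py w15
```

```text
t 18.4 tcp [ 0.4511 -0.2478 -0.0198] jaw -84.51 tilt [-0.007  0.003 -1.   ] mag x,y -0.3256 0.0216 open 0.0456 F [-1.   0.6  5.7]
```

View pics/w15.png

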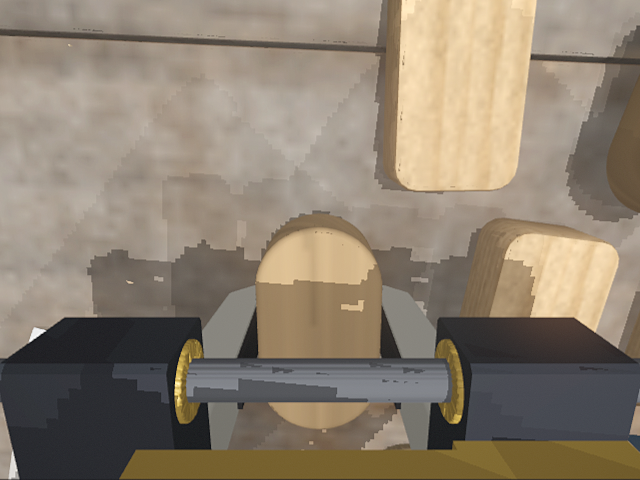

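Call:
apply_moves([
  [0,0,0.06,0,0.6],
  [0,0,0.15,0.05,0.6],
  [0.05,0.08,0.17,0.14,0.6],
  [0.1,0.16,0.17,0.24,0.6],
  [0.14,0.24,0.17,0.33,0.6],
  [0.18,0.32,0.17,0.43,0.6],
  [0.22,0.39,0.17,0.52,0.6],
  [0.25,0.448,0.17,0.61,0.6],
])

```text
t: 19.25
tool_pos: [0.5766, -0.0215, 0.0647]
orientation: [2.709, 1.59, -0.012]
force: [0.3, -1.3, -0.6]
opening: 0.0459
```

Run:
```python
from h import *
s=read_state(); y=Ro.from_rotvec(s["orientation"]).as_matrix()[:,1]; d=s["tool_pos"][:2]-[.605,.04]
print(s["tool_pos"],np.degrees(np.arctan2(y[1],y[0])),d@[.4123,.911],d@[-.911,.4123],s["opening"])
```

```text
[ 0.57655214 -0.02148965  0.06469169] -29.201238535043533 -0.06774612170935167 0.0005638223989990907 0.04592782682206271
```

Call:
apply_moves([
  [-0.001,-0.004,0,0.054,0.6],
  [-0.001,-0.004,-0.03,0.054,0.6],
  [-0.001,-0.004,-0.07,0.054,0.6],
  [-0.001,-0.004,-0.105,0.054,0.6],
  [-0.001,-0.004,-0.125,0.054,0.6],
  [-0.001,-0.004,-0.135,0.054,0.6],
  [-0.001,-0.004,-0.141,0.054,0.6],
  [-0.001,-0.004,-0.141,0.054,0.6],
])

```text
t: 20.05
tool_pos: [0.5762, -0.0237, -0.0057]
orientation: [2.64, 1.702, -0.012]
force: [0.2, -1.0, -0.3]
opening: 0.0456
```

```bash
python3 look.py w16
```

```text
t 20.05 tcp [ 0.5762 -0.0237 -0.0057] jaw -24.4 tilt [-0.006 -0.005 -1.   ] mag x,y -0.07 -0.0 open 0.0456 F [ 0.2 -1.  -0.3]
```

View pics/w16.png

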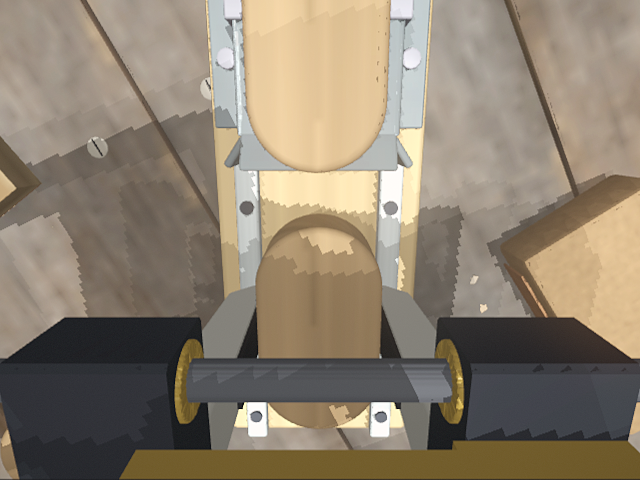

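The first blank's tail is at (318,172), just outside the mouth, centred. The second is aligned behind it at (318,226). I'll push it in while held.

Call:
apply_moves([
  [0.006,0.013,-0.002,0,0.6],
  [0.012,0.026,-0.002,0,0.6],
  [0.018,0.039,-0.002,0,0.6],
  [0.024,0.053,-0.002,0,0.6],
  [0.03,0.066,-0.002,0,0.6],
  [0.035,0.077,-0.002,0,0.6],
  [0.038,0.084,-0.002,0,0.6],
  [0.038,0.084,-0.002,0,0.6],
])

```text
t: 20.9
tool_pos: [0.5957, 0.0189, -0.0063]
orientation: [2.639, 1.702, -0.011]
force: [-0.4, -0.4, -0.3]
opening: 0.0456
```

Call:
apply_moves([
  [0,0,-0.002,0,0.2],
  [0,0,-0.002,0,-0.5],
  [0,0,-0.002,0,-0.5],
  [0,0,-0.002,0,-0.5],
  [0,0,-0.002,0,-0.5],
  [0,0,0.02,0,-0.5],
  [0,0,0.06,0,-0.5],
  [0,0,0.1,0,-0.5],
])

```text
t: 21.7
tool_pos: [0.5955, 0.0189, 0.0447]
orientation: [2.639, 1.703, -0.012]
force: [0.4, -1.3, 0.3]
opening: 0.0697
```

Call:
apply_moves([
  [-0.015,-0.034,0.02,0,1],
  [-0.036,-0.08,0.02,0,1],
  [-0.055,-0.122,0.02,0,1],
  [-0.055,-0.122,0.02,0,1],
  [-0.055,-0.122,0.01,0,1],
  [-0.055,-0.122,-0.02,0,1],
  [-0.055,-0.122,-0.05,0,1],
  [-0.055,-0.122,-0.07,0,1],
])

```text
t: 22.5
tool_pos: [0.5665, -0.0412, 0.0069]
orientation: [-2.638, -1.703, 0.015]
force: [0.7, 0.2, 0.0]
opening: 0.0103
```

```bash
python3 look.py w17
```

```text
t 22.5 tcp [ 0.5665 -0.0412  0.0069] jaw -24.3 tilt [-0.009 -0.004 -1.   ] mag x,y -0.0898 0.0016 open 0.0103 F [0.7 0.2 0. ]
```

View pics/w17.png

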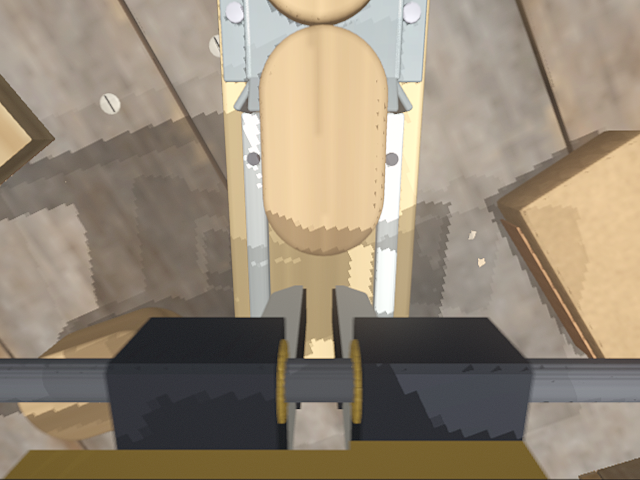

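Call:
apply_moves([
  [0.003,-0.001,-0.02,0,1],
  [0.003,-0.001,-0.036,0,1],
  [0.003,-0.001,-0.045,0,1],
  [0.003,-0.001,-0.049,0,1],
  [0.006,0.007,-0.05,0,1],
  [0.012,0.02,-0.05,0,1],
  [0.018,0.034,-0.05,0,1],
  [0.024,0.047,-0.05,0,1],
])

```text
t: 23.35
tool_pos: [0.5781, -0.0171, -0.0191]
orientation: [-2.637, -1.703, 0.017]
force: [-1.0, -2.4, 1.6]
opening: 0.0004
```

Run:
```python
from h import *
s=read_state(); d=s["tool_pos"][:2]-[.605,.04]
print(s["tool_pos"],d@[.4123,.911],d@[-.911,.4123],s["force"])
```

```text
[ 0.5780508  -0.01708343 -0.01910398] -0.06311415814967711 0.0010152187218522464 [-0.95518307 -2.39735242  1.58032784]
```

Call:
apply_moves([
  [0.007,0.014,0,0,1],
  [0.014,0.029,0,0,1],
  [0.021,0.045,0,0,1],
  [0.028,0.061,0,0,1],
  [0.035,0.074,0,0,1],
  [0.035,0.074,0,0,1],
])

```text
t: 23.95
tool_pos: [0.5961, 0.021, -0.0191]
orientation: [-2.636, -1.704, 0.016]
force: [0.0, 1.2, 0.3]
opening: 0.0005
```

Call:
apply_moves([
  [-0.015,-0.03,0.01,0,1],
  [-0.02,-0.04,0.08,0,0.5],
  [-0.02,-0.06,0.18,-0.05,-0.5],
  [-0.03,-0.14,0.26,-0.14,-0.5],
  [-0.04,-0.23,0.26,-0.23,-0.5],
  [-0.05,-0.32,0.26,-0.32,-0.5],
  [-0.06,-0.41,0.26,-0.41,-0.5],
  [-0.07,-0.5,0.26,-0.5,-0.5],
])

```text
t: 24.75
tool_pos: [0.5597, -0.2318, 0.1116]
orientation: [-3.087, -0.555, 0.013]
force: [0.5, 0.3, 0.3]
opening: 0.0522
```

Call:
apply_moves([
  [-0.006,-0.08,0,-0.09,-0.5],
  [-0.012,-0.17,0,-0.18,-0.5],
  [-0.018,-0.25,0,-0.27,-0.5],
  [-0.024,-0.302,0,-0.313,-0.5],
  [-0.024,-0.302,0,-0.313,-0.5],
  [-0.024,-0.302,0,-0.313,-0.5],
])

```text
t: 25.35
tool_pos: [0.5464, -0.3838, 0.1115]
orientation: [-3.126, 0.214, 0.011]
force: [0.6, -0.0, 0.2]
opening: 0.0697
```

```bash
python3 look.py w18
python3 - <<'E'
from h import *
import pickle
s=pickle.load(open("w18.pkl","rb")); C=cam("wrist",s); im=cv2.imread("pics/w18.png"); hsv=cv2.cvtColor(im,cv2.COLOR_BGR2HSV)
m=cv2.inRange(hsv,(12,70,110),(22,200,255)); n,l,st,c=cv2.connectedComponentsWithStats(cv2.morphologyEx(m,cv2.MORPH_OPEN,np.ones((5,5))))
for i in range(1,n):
    if not 2500<st[i,4]<30000: continue
    cn=max(cv2.findContours((l==i).astype(np.uint8),0,1)[0],key=cv2.contourArea)
    P=ray_plane(cn[:,0,:],0.030,*C)[:,:2].astype(np.float32); (cx,cy),(w,h),a=cv2.minAreaRect(P)
    print(st[i],np.round([cx,cy,w,h],4),round(a,1))
E
```

```text
t 25.35 tcp [ 0.5464 -0.3838  0.1115] jaw -97.84 tilt [-0.006  0.008 -1.   ] mag x,y -0.4102 -0.1213 open 0.0697 F [ 0.6 -0.   0.2]
[    0     0   467    96 14573] [ 0.6757 -0.3458  0.294   0.0548] 82.1
[ 379  153   56  122 2967] [ 0.553  -0.4468  0.0352  0.0852] 88.6
[  242   182   105   177 10687] [ 0.5165 -0.3653  0.0605  0.1449] 62.8
[ 157  190   82  117 5318] [ 0.5499 -0.2939  0.0812  0.0521] 5.3
[ 574  212   38  106 3333] [ 0.4987 -0.5753  0.0821  0.0251] 0.9
[ 350  284   52   75 3329] [ 0.4752 -0.4175  0.0369  0.0614] 87.7
[  194   402   446    77 15493] [ 0.3658 -0.4429  0.3688  0.0744] 82.7
```

View pics/w18.png

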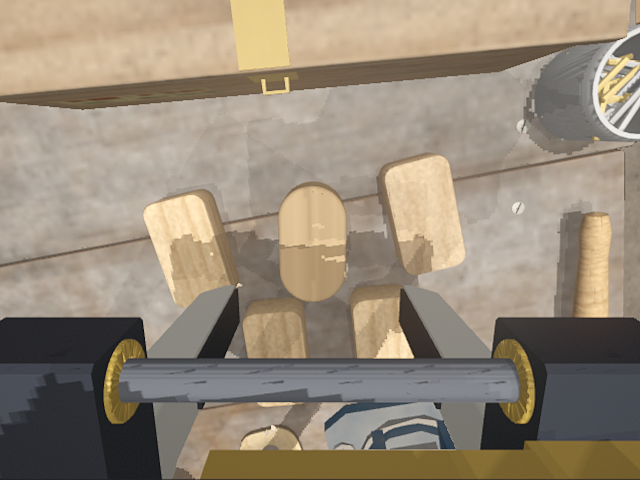

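Run:
```python
from h import *
import pickle
s=pickle.load(open("w18.pkl","rb")); C=cam("wrist",s)
im=cv2.imread("pics/w18.png"); cv2.imwrite("pics/z18.png",cv2.resize(im[140:360,130:490],None,fx=2.2,fy=2.2,interpolation=cv2.INTER_CUBIC))
for px in ([313,185],[313,301],[279,240],[346,240],[234,250],[398,240]): print(px,ray_plane([px],.03,*C).round(4))
s=pickle.load(open("w14.pkl","rb")); C=cam("wrist",s)
for px in ([317,197],[317,311],[283,255],[350,255]): print("R2 ref",px,ray_plane([px],.03,*C).round(4))
```

```text
[313, 185] [[ 0.5841 -0.3849  0.03  ]]
[313, 301] [[ 0.4994 -0.373   0.03  ]]
[279, 240] [[ 0.5488 -0.3556  0.03  ]]
[346, 240] [[ 0.5425 -0.4027  0.03  ]]
[234, 250] [[ 0.5458 -0.3225  0.03  ]]
[398, 240] [[ 0.5376 -0.4392  0.03  ]]
R2 ref [317, 197] [[ 0.4903 -0.2443  0.03  ]]
R2 ref [317, 311] [[ 0.4048 -0.2506  0.03  ]]
R2 ref [283, 255] [[ 0.4466 -0.223   0.03  ]]
R2 ref [350, 255] [[ 0.4503 -0.2711  0.03  ]]
```

View pics/z18.png

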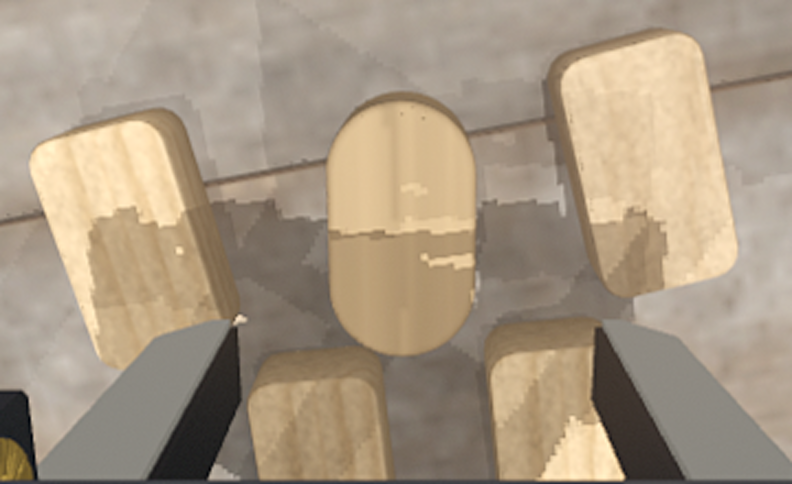

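R3 is at about (0.544,−0.379), heading −8°. Both neighbours are about 34 mm off, so I'll go in with a narrower opening (62 mm).

Call:
apply_moves([
  [-0.004,0.009,-0.03,0,-0.35],
  [-0.004,0.009,-0.1,0,-0.35],
  [-0.004,0.009,-0.16,0,-0.35],
  [-0.004,0.009,-0.21,0,-0.35],
  [-0.004,0.009,-0.24,0,-0.35],
  [-0.004,0.009,-0.254,0,-0.35],
  [-0.004,0.009,-0.264,0,-0.35],
  [-0.004,0.009,-0.264,0,-0.35],
])

```text
t: 26.2
tool_pos: [0.5452, -0.3783, -0.02]
orientation: [-3.127, 0.211, 0.01]
force: [-0.1, -0.4, 0.4]
opening: 0.0627
```

Call:
apply_moves([
  [0,0,0,0,0.6],
  [0,0,0,0,0.6],
  [0,0,0,0,0.6],
  [0,0,0,0,0.6],
  [0,0,0,0,0.6],
], squeeze=25)

```text
t: 26.7
tool_pos: [0.546, -0.3789, -0.0188]
orientation: [-3.128, 0.211, 0.007]
force: [-0.6, 0.7, 5.7]
opening: 0.0459
```

```bash
python3 look.py w19
```

```text
t 26.7 tcp [ 0.546  -0.3789 -0.0188] jaw -97.73 tilt [-0.004  0.007 -1.   ] mag x,y -0.4059 -0.119 open 0.0459 F [-0.6  0.7  5.7]
```

View pics/w19.png

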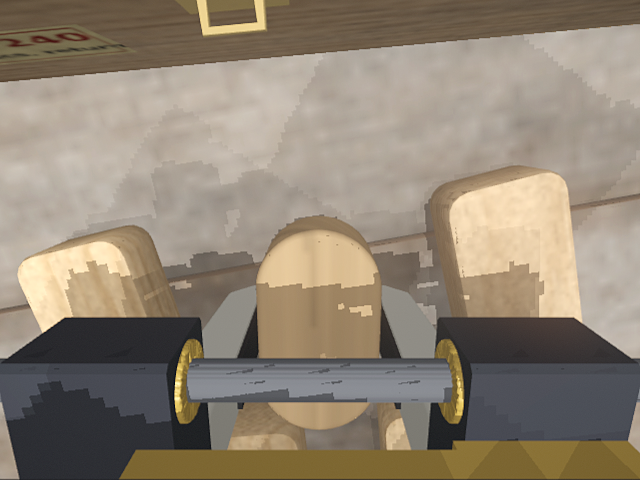

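Call:
apply_moves([
  [0,0,0.06,0,0.6],
  [0,0,0.15,0.02,0.6],
  [0.01,0.08,0.17,0.11,0.6],
  [0.02,0.17,0.17,0.21,0.6],
  [0.03,0.26,0.17,0.3,0.6],
  [0.04,0.35,0.17,0.4,0.6],
  [0.045,0.44,0.17,0.49,0.6],
  [0.05,0.53,0.17,0.59,0.6],
])

```text
t: 27.55
tool_pos: [0.5707, -0.1121, 0.066]
orientation: [-2.896, -1.208, 0.011]
force: [-0.5, -0.0, -0.7]
opening: 0.0455
```

```bash
cat > st.py <<'E'
from h import *
s=read_state(); y=Ro.from_rotvec(s["orientation"]).as_matrix()[:,1]; d=s["tool_pos"][:2]-[.605,.04]; w=-s["tool_pos"][:2]+np.array([.605,.04])+(-.07)*np.array([.4123,.911])
print(s["tool_pos"],"jaw",np.degrees(np.arctan2(y[1],y[0])),"mag",d@[.4123,.911],d@[-.911,.4123],"units to x=-70:",w/.5,"turn",(-24.35-np.degrees(np.arctan2(y[1],y[0])))/90, s["opening"],np.linalg.norm(s["force"]))
E
python3 st.py
```

```text
[ 0.57066064 -0.11211316  0.06601677] jaw -44.701460205974456 mag -0.15273320179375516 -0.03143309985340637 units to x=-70: [0.01095671 0.17668631] turn 0.22612733562193837 0.045478187114331395 0.8573076785101834
```

Call:
apply_moves([
  [0.004,0.06,0,0.09,0.6],
  [0.008,0.12,0,0.18,0.6],
  [0.01,0.173,0,0.226,0.6],
  [0.01,0.173,0,0.226,0.6],
  [0.01,0.173,-0.03,0.226,0.6],
  [0.01,0.173,-0.07,0.226,0.6],
])

```text
t: 28.15
tool_pos: [0.5766, -0.0266, 0.0309]
orientation: [-2.641, -1.7, 0.01]
force: [-0.3, -0.4, -1.0]
opening: 0.0459
```

```bash
python3 st.py
```

```text
[ 0.57659198 -0.02659848  0.03093739] jaw -24.447851178375743 mag -0.07238384392030815 -0.0015788426554155697 units to x=-70: [-0.00090595  0.00565696] turn 0.0010872353152860134 0.04589397267356481 1.1584503421401244
```

Call:
apply_moves([
  [-0.003,0.002,-0.02,0.001,0.6],
  [-0.003,0.002,-0.042,0.001,0.6],
  [-0.003,0.002,-0.058,0.001,0.6],
  [-0.003,0.002,-0.067,0.001,0.6],
  [-0.003,0.002,-0.072,0.001,0.6],
  [-0.003,0.002,-0.072,0.001,0.6],
])

```text
t: 28.75
tool_pos: [0.5753, -0.0257, -0.005]
orientation: [-2.64, -1.702, 0.01]
force: [0.1, -0.2, -0.6]
opening: 0.0456
```

```bash
python3 look.py w20
```

```text
t 28.75 tcp [ 0.5753 -0.0257 -0.005 ] jaw -24.37 tilt [-0.006 -0.003 -1.   ] mag x,y -0.0721 0.0 open 0.0456 F [ 0.1 -0.2 -0.6]
```

The picture-viewing limit is reached, so I'll go on with numbers only. Pushing the third in while held: the tail ends at about −65 mm, still short of any stop.

Call:
apply_moves([
  [0.006,0.013,-0.002,0,0.6],
  [0.012,0.026,-0.002,0,0.6],
  [0.018,0.039,-0.002,0,0.6],
  [0.024,0.052,-0.002,0,0.6],
  [0.03,0.065,-0.002,0,0.6],
  [0.035,0.077,-0.002,0,0.6],
  [0.039,0.086,-0.002,0,0.6],
  [0.039,0.086,-0.002,0,0.6],
])

```text
t: 29.6
tool_pos: [0.5952, 0.0182, -0.0057]
orientation: [-2.639, -1.703, 0.009]
force: [0.1, 0.4, 0.2]
opening: 0.0455
```

```bash
python3 st.py
```

```text
[ 0.59521088  0.01821137 -0.00572945] jaw -24.322065017278785 mag -0.02388549465473092 -6.556040696889878e-05 units to x=-70: [-0.03814375 -0.08396275] turn -0.0003103886969024059 0.04550609011883015 0.4515404842927381
```

Release, raise, and back off behind the tail with the fingers closing.

Call:
apply_moves([
  [0,0,-0.002,0,0.2],
  [0,0,-0.002,0,-0.5],
  [0,0,-0.002,0,-0.5],
  [0,0,-0.002,0,-0.5],
  [0,0,-0.002,0,-0.5],
  [0,0,0.02,0,-0.5],
  [0,0,0.06,0,-0.5],
  [0,0,0.1,0,-0.5],
])

```text
t: 30.4
tool_pos: [0.595, 0.0182, 0.0453]
orientation: [-2.639, -1.703, 0.009]
force: [-0.4, -0.4, -0.2]
opening: 0.0698
```

Call:
apply_moves([
  [-0.015,-0.034,0.02,0,1],
  [-0.036,-0.08,0.02,0,1],
  [-0.054,-0.123,0.02,0,1],
  [-0.054,-0.123,0.02,0,1],
  [-0.054,-0.123,0.01,0,1],
  [-0.054,-0.123,-0.02,0,1],
  [-0.054,-0.123,-0.05,0,1],
  [-0.054,-0.123,-0.07,0,1],
])

```text
t: 31.2
tool_pos: [0.5665, -0.0424, 0.0074]
orientation: [-2.636, -1.703, 0.013]
force: [0.1, 0.4, 0.7]
opening: 0.0102
```

```bash
python3 st.py
python3 - <<'E'
from h import *
s=read_state(); C=cam("wrist",s); im=read_camera("wrist")[:,:,::-1]; cv2.imwrite("pics/w21.png",im); hsv=cv2.cvtColor(np.ascontiguousarray(im),cv2.COLOR_BGR2HSV)
# tail edge along centre column: print hue/sat/val
for r in range(200,320,6): print(r,hsv[r,318].tolist(),end=" ")
M=np.array([.605,.04]);u=np.array([.4123,.911])
print([(r,((ray_plane([[318,r]],.042,*C)[0,:2]-M)@u).round(4)) for r in (230,245,260,275,290)])
E
```

```text
[ 0.56650101 -0.04238963  0.00744629] jaw -24.276539488907 mag -0.0909300862978382 0.00110333434191319 units to x=-70: [0.01927598 0.03723926] turn -0.0008162279010333309 0.010199742668874703 0.8090149224548767
200 [17, 81, 233] 206 [18, 80, 232] 212 [18, 79, 232] 218 [18, 81, 233] 224 [18, 82, 234] 230 [17, 92, 181] 236 [17, 92, 181] 242 [17, 92, 180] 248 [17, 91, 179] 254 [17, 96, 149] 260 [19, 85, 182] 266 [20, 85, 181] 272 [19, 87, 181] 278 [20, 85, 180] 284 [19, 86, 181] 290 [19, 85, 179] 296 [20, 85, 177] 302 [20, 87, 178] 308 [20, 87, 178] 314 [19, 87, 178] [(230, np.float64(-0.0581)), (245, np.float64(-0.0645)), (260, np.float64(-0.0711)), (275, np.float64(-0.0778)), (290, np.float64(-0.0846))]
```

Call:
apply_moves([
  [0.002,-0.001,-0.02,0,1],
  [0.002,-0.001,-0.036,0,1],
  [0.002,-0.001,-0.045,0,1],
  [0.002,-0.001,-0.049,0,1],
  [0.006,0.007,-0.05,0,1],
  [0.01,0.016,-0.05,0,1],
  [0.015,0.028,-0.05,0,1],
  [0.015,0.028,-0.05,0,1],
])

```text
t: 32.05
tool_pos: [0.5736, -0.0274, -0.0185]
orientation: [-2.635, -1.704, 0.014]
force: [-0.1, -0.0, 0.3]
opening: 0.0007
```

Call:
apply_moves([
  [0.002,0.004,0,0,1],
  [0.004,0.008,0,0,1],
  [0.006,0.012,0,0,1],
  [0.007,0.016,0,0,1],
  [0.009,0.02,0,0,1],
])

```text
t: 32.55
tool_pos: [0.5781, -0.0174, -0.0186]
orientation: [-2.635, -1.703, 0.014]
force: [0.1, -1.5, -0.8]
opening: 0.0004
```

```bash
python3 st.py
```

```text
[ 0.57808918 -0.01739874 -0.01858945] jaw -24.244869464683497 mag -0.06338558239893935 0.0008502573053322241 units to x=-70: [-0.00390036 -0.01274252] turn -0.0011681170590722761 0.0004079984857298625 1.7288905081642112
```

Call:
apply_moves([
  [0.002,0.004,0,0,1],
  [0.003,0.007,0,0,1],
  [0.005,0.011,0,0,1],
  [0.007,0.015,0,0,1],
  [0.007,0.015,0,0,1],
])

```text
t: 33.05
tool_pos: [0.5818, -0.0095, -0.0186]
orientation: [-2.635, -1.703, 0.014]
force: [0.1, -0.1, -0.9]
opening: 0.0005
```

Call:
apply_moves([
  [0.002,0.004,0,0,1],
  [0.003,0.007,0,0,1],
  [0.003,0.007,0,0,1],
])

```text
t: 33.35
tool_pos: [0.5834, -0.0057, -0.0185]
orientation: [-2.635, -1.704, 0.014]
force: [0.3, 0.3, -0.8]
opening: 0.0009
```

Call:
apply_moves([
  [0.002,0.004,0,0,1],
  [0.003,0.007,0,0,1],
  [0.003,0.007,0,0,1],
])

```text
t: 33.65
tool_pos: [0.5849, -0.002, -0.0186]
orientation: [-2.634, -1.704, 0.014]
force: [-0.1, 0.2, -1.1]
opening: 0.0002
```

```bash
python3 st.py
```

```text
[ 0.5849497  -0.00196008 -0.01857792] jaw -24.213163458214346 mag -0.04649237301470579 0.0009656813320533605 units to x=-70: [-0.0176214  -0.04361984] turn -0.0015204060198406133 0.000161795990472983 1.123255742511643
```

Call:
apply_moves([
  [0.001,0.002,0,0,1],
  [0.002,0.004,0,0,1],
  [0.002,0.006,0,0,1],
  [0.003,0.007,0,0,1],
])

```text
t: 34.05
tool_pos: [0.5864, 0.0016, -0.0186]
orientation: [-2.634, -1.704, 0.014]
force: [-0.6, -1.6, 0.1]
opening: 0.0006
```

Call:
apply_moves([
  [0.001,0.002,0,0,1],
  [0.002,0.004,0,0,1],
  [0.002,0.006,0,0,1],
  [0.003,0.007,0,0,1],
])

```text
t: 34.45
tool_pos: [0.5879, 0.0052, -0.0186]
orientation: [-2.634, -1.704, 0.014]
force: [-1.5, -1.4, -0.3]
opening: 0.0007
```

```bash
python3 st.py
python3 - <<'E'
from h import *
M=np.array([.605,.04,0]);u=np.array([.4123,.911,0])
C=cam("top")
print("knob px for x=.314.. .37 z=.03", [proj(M+x*u+np.array([0,0,.03]),*C)[0].round(1).tolist() for x in (.314,.325,.34,.352,.365)])
im=read_camera("top")[:,:,::-1]; cv2.imwrite("pics/top22.png",im)
a=cv2.imread("pics/top0.png").astype(int)
for nm,b in(("t0",a),("now",im.astype(int))):
    hsv=cv2.cvtColor(b.astype(np.uint8),cv2.COLOR_BGR2HSV)[145:175,150:178]
    m=((hsv[:,:,1]>140)&(hsv[:,:,2]>90)); yy,xx=np.nonzero(m); print(nm,m.sum(),(xx.min()+150,xx.max()+150,yy.min()+145,yy.max()+145) if len(xx) else None)
E
```

```text
[ 0.58786575  0.00521233 -0.01859196] jaw -24.20830781549899 mag -0.038756018215747014 0.0012663492047785565 units to x=-70: [-0.02345349 -0.05796466] turn -0.0015743576055667872 0.0007467980969728865 2.0536586749065533
knob px for x=.314.. .37 z=.03 [[178.2, 165.0], [174.8, 163.6], [170.1, 161.7], [166.3, 160.1], [162.3, 158.5]]
t0 36 (np.int64(162), np.int64(170), np.int64(157), np.int64(162))
now 35 (np.int64(162), np.int64(170), np.int64(157), np.int64(162))
```

Call:
apply_moves([
  [0.001,0.002,0,0,1],
  [0.002,0.004,0,0,1],
  [0.002,0.006,0,0,1],
  [0.003,0.007,0,0,1],
])

```text
t: 34.9
tool_pos: [0.5894, 0.0089, -0.0186]
orientation: [-2.634, -1.704, 0.014]
force: [-0.4, -1.9, 0.5]
opening: 0.0006
```

Call:
apply_moves([
  [0.001,0.002,0,0,1],
  [0.002,0.004,0,0,1],
  [0.002,0.006,0,0,1],
  [0.003,0.007,0,0,1],
])

```text
t: 35.3
tool_pos: [0.5904, 0.0111, -0.0186]
orientation: [-2.635, -1.704, 0.017]
force: [-3.9, -6.7, 3.3]
opening: 0.0002
```

```bash
python3 st.py
python3 - <<'E'
from h import *
for n in ("top","wrist"):
    s=read_state(); im=np.ascontiguousarray(read_camera(n)[:,:,::-1]); cv2.imwrite(f"pics/{n}23.png",im)
    hsv=cv2.cvtColor(im,cv2.COLOR_BGR2HSV)
    if n=="top":
        h=hsv[145:175,150:178]; m=((h[:,:,1]>140)&(h[:,:,2]>90)); yy,xx=np.nonzero(m); print(m.sum(),xx.min()+150,xx.max()+150)
    else:
        C=cam("wrist",s); M=np.array([.605,.04]);u=np.array([.4123,.911])
        col=hsv[:,300].astype(int)
        print([(r,col[r].tolist()) for r in range(240,318,6)])
        print([(r,((ray_plane([[318,r]],.042,*C)[0,:2]-M)@u).round(4)) for r in (270,290,310)])
E
```

```text
[ 0.59043534  0.01108595 -0.01860119] jaw -24.216985317291027 mag -0.032345712525418714 0.0013471403049506998 units to x=-70: [-0.02859268 -0.06971189] turn -0.0014779409189886097 0.0002164452951990378 8.434241597828409
35 162 170
[(240, [17, 93, 183]), (246, [17, 93, 186]), (252, [17, 94, 185]), (258, [18, 95, 183]), (264, [17, 94, 182]), (270, [17, 99, 160]), (276, [17, 96, 159]), (282, [17, 97, 160]), (288, [17, 98, 158]), (294, [17, 97, 158]), (300, [17, 96, 156]), (306, [17, 96, 156]), (312, [17, 94, 157])]
[(270, np.float64(-0.0079)), (290, np.float64(-0.0156)), (310, np.float64(-0.0235))]
```

The force stepped up to 8.4 N, so the pin is being pressed. About 12 mm to go; continuing slowly.

Call:
apply_moves([
  [0.001,0.002,0,0,1],
  [0.002,0.004,0,0,1],
  [0.003,0.006,0,0,1],
  [0.004,0.007,0,0,1],
])

```text
t: 35.8
tool_pos: [0.592, 0.0134, -0.0186]
orientation: [-2.636, -1.704, 0.02]
force: [-3.7, -7.7, 1.7]
opening: 0.0005
```

Call:
apply_moves([
  [0.001,0.002,0,0,1],
  [0.002,0.004,0,0,1],
  [0.003,0.006,0,0,1],
  [0.004,0.007,0,0,1],
])

```text
t: 36.2
tool_pos: [0.5935, 0.0155, -0.0186]
orientation: [-2.637, -1.704, 0.023]
force: [-3.4, -7.1, 2.3]
opening: 0.0006
```

```bash
python3 st.py
cat > pin.py <<'E'
from h import *
im=np.ascontiguousarray(read_camera("top")[:,:,::-1]); cv2.imwrite("pics/topp.png",im)
h=cv2.cvtColor(im,cv2.COLOR_BGR2HSV)[145:175,145:178]; m=((h[:,:,1]>140)&(h[:,:,2]>90)); yy,xx=np.nonzero(m); print("brass",m.sum(),xx.min()+145,xx.max()+145)
a=cv2.imread("pics/top0.png").astype(int); d=np.abs(a-im.astype(int)).sum(2)[145:175,145:178]; yy,xx=np.nonzero(d>90); print("changed px",len(xx),sorted(set(zip((xx+145).tolist(),(yy+145).tolist())))[:20])
E
python3 pin.py
```

```text
[ 0.59354616  0.01551321 -0.0185551 ] jaw -24.25010088469883 mag -0.02702988522247823 0.00033853944990282236 units to x=-70: [-0.03481433 -0.07856641] turn -0.0011099901700130014 0.0005606219709009154 8.218628850141577
brass 37 162 170
changed px 0 []
```

Run:
```python
from h import *
a=cv2.imread("pics/top0.png"); b=cv2.imread("pics/topp.png")
d=np.abs(a.astype(int)-b.astype(int)).sum(2)[145:180,140:180]; print("max diff",d.max(), np.argwhere(d>30)[:20]+[145,140])
for r in range(154,166): print(r,[ "%3d,%3d,%3d"%tuple(b[r,c][::-1]) for c in range(154,176,2)])
s0=cv2.imread("pics/side0.png"); s1=np.ascontiguousarray(read_camera("side")[:,:,::-1]); cv2.imwrite("pics/side24.png",s1)
M=np.array([.605,.04,0]);u=np.array([.4123,.911,0])
print("side px of end",[proj(M+x*u+[0,0,.03],*cam("side"))[0].round(1).tolist() for x in(.314,.34,.365)])
```

```text
max diff 71 [[154 155]
 [155 154]
 [155 155]
 [155 156]
 [156 154]
 [156 155]
 [156 156]]
154 ['129,109, 88', '118,103, 86', ' 81, 81, 85', ' 78, 78, 84', ' 88, 78, 78', '109, 97, 86', '127,110, 97', '129,109, 97', '125,105, 89', '127,108, 94', '108, 96, 90']
155 ['145,122, 89', '125,109, 88', ' 81, 83, 90', ' 76, 79, 88', ' 70, 67, 64', ' 93, 82, 73', '121,105, 91', '130,110, 96', '129,110, 93', '128,110, 95', '102, 95, 93']
156 ['141,118, 90', '113,102, 85', ' 78, 82, 91', ' 76, 79, 87', ' 92, 78, 58', '107, 90, 65', '117,100, 85', '122,102, 88', '129,110, 96', '124,108, 94', ' 92, 86, 90']
157 ['121,103, 84', ' 92, 88, 83', ' 74, 77, 86', ' 79, 80, 86', '141,114, 63', '156,123, 65', '137,112, 81', '125,104, 87', '123,107, 90', '117,100, 89', ' 90, 90, 96']
158 ['117,101, 88', ' 77, 75, 77', ' 74, 77, 83', ' 77, 76, 75', '179,142, 70', '200,160, 78', '174,137, 75', '146,117, 78', '129,109, 88', '107, 94, 88', ' 85, 89, 94']
159 ['115, 98, 83', ' 77, 73, 77', ' 65, 69, 76', ' 76, 67, 63', '176,137, 67', '207,165, 76', '202,161, 78', '184,146, 78', '147,121, 78', ' 99, 92, 86', ' 80,
[... 393 characters left out ...]
, 73', ' 61, 57, 53', ' 66, 55, 50', '100, 79, 55', '142,113, 59', '177,140, 69', '164,134, 82', ' 91, 91, 94', ' 59, 63, 69']
163 ['130,113, 98', '120,103, 88', '101, 88, 77', ' 77, 69, 63', ' 68, 58, 54', ' 73, 63, 55', ' 95, 77, 55', '131,103, 58', '126,108, 84', ' 85, 86, 93', ' 50, 52, 58']
164 ['125,108, 95', '119,105, 90', '107, 92, 80', ' 85, 74, 64', ' 74, 66, 59', ' 73, 64, 58', ' 76, 67, 60', ' 92, 82, 66', ' 93, 89, 88', ' 76, 81, 88', ' 48, 50, 53']
165 ['126,111, 99', '119,103, 90', '115,101, 89', ' 96, 85, 76', ' 79, 69, 61', ' 89, 75, 69', ' 82, 76, 69', ' 81, 75, 69', ' 82, 84, 92', ' 66, 70, 76', ' 59, 62, 67']
side px of end [[323.2, 198.2], [322.4, 196.1], [321.7, 194.0]]
```

A small change has appeared just beyond the black knob at (155,155), which is the pin emerging. Continuing gently.

Call:
apply_moves([
  [0.001,0.002,0,0,1],
  [0.002,0.004,0,0,1],
  [0.003,0.006,0,0,1],
  [0.003,0.007,0,0,1],
])

```text
t: 36.7
tool_pos: [0.5947, 0.0178, -0.0185]
orientation: [-2.638, -1.705, 0.025]
force: [-3.0, -7.3, 2.5]
opening: 0.0003
```

Call:
apply_moves([
  [0.001,0.002,0,0,1],
  [0.002,0.004,0,0,1],
  [0.002,0.005,0,0,1],
])

```text
t: 37.0
tool_pos: [0.5954, 0.0189, -0.0185]
orientation: [2.639, 1.704, -0.028]
force: [-2.7, -6.2, 2.3]
opening: 0.0005
```

```bash
python3 st.py
cat > pin.py <<'E'
from h import *
im=np.ascontiguousarray(read_camera("top")[:,:,::-1]); a=cv2.imread("pics/top0.png").astype(int)
d=np.abs(a-im.astype(int)).sum(2)[140:170,135:165]; yy,xx=np.nonzero(d>30); print("changed",len(xx),"max",d.max(),"cols",(xx.min()+135,xx.max()+135),"rows",(yy.min()+140,yy.max()+140))
h=(d>30); w=d*h; print("centroid",(w*np.arange(135,165)).sum()/w.sum(),(w.T*np.arange(140,170)).sum()/w.sum())
E
python3 pin.py
```

```text
[ 0.5953774   0.01893746 -0.01853396] jaw -24.285574527479294 mag -0.023155366635137415 8.210118074472534e-05 units to x=-70: [-0.03847681 -0.08541493] turn -0.0007158385835634107 0.0005059646631074055 7.166900775632074
changed 12 max 112 cols (np.int64(153), np.int64(156)) rows (np.int64(154), np.int64(156))
centroid 154.444733420026 154.9921976592978
```

Call:
apply_moves([
  [0.001,0.002,0,0,1],
  [0.002,0.004,0,0,1],
  [0.002,0.005,0,0,1],
])

```text
t: 37.35
tool_pos: [0.5957, 0.0194, -0.0185]
orientation: [2.637, 1.703, -0.032]
force: [-3.8, -12.0, 4.3]
opening: 0.0007
```

Call:
apply_moves([
  [0.001,0.002,0,0,1],
  [0.002,0.004,0,0,1],
  [0.002,0.005,0,0,1],
])

```text
t: 37.65
tool_pos: [0.5958, 0.0192, -0.0184]
orientation: [2.636, 1.701, -0.038]
force: [-5.3, -13.7, 4.2]
opening: 0.0004
```

```bash
python3 st.py;python3 pin.py
```

```text
[ 0.59583515  0.01918612 -0.01844989] jaw -24.32858766267883 mag -0.022740110499434855 -0.00023238149603033772 units to x=-70: [-0.0393923  -0.08591225] turn -0.00023791485912410968 0.00038411266915990103 15.280242875173272
changed 12 max 116 cols (np.int64(153), np.int64(156)) rows (np.int64(154), np.int64(156))
centroid 154.3705463182898 154.99287410926365
```

The force doubled (7 → 13 → 15 N) and the TCP stopped advancing, so the row has come up solid. One last confirming nudge.

Call:
apply_moves([
  [0.001,0.003,0,0,1],
  [0.003,0.006,0,0,1],
  [0.004,0.009,0,0,1],
])

```text
t: 38.0
tool_pos: [0.5959, 0.0191, -0.0184]
orientation: [2.634, 1.699, -0.049]
force: [-12.1, -26.4, 9.9]
opening: 0.0007
```

```bash
python3 st.py;python3 pin.py
python3 - <<'E'
from h import *
M=np.array([.605,.04,0]);u=np.array([.4123,.911,0])
print([ (x,proj(M+x*u+[0,0,.03],*cam("top"))[0].round(1).tolist()) for x in (.37,.38,.39,.40)])
E
```

```text
[ 0.59589506  0.01908164 -0.01842908] jaw -24.371770738079434 mag -0.02281059705696836 -0.00033004043176167516 units to x=-70: [-0.03951212 -0.08570327] turn 0.00024189708977147007 0.0006928897873489935 30.664078156253964
changed 12 max 115 cols (np.int64(153), np.int64(156)) rows (np.int64(154), np.int64(156))
centroid 154.37959667852905 154.9952550415184
[(0.37, [160.7, 157.8]), (0.38, [157.6, 156.5]), (0.39, [154.5, 155.2]), (0.4, [151.4, 153.9])]
```

Solid: 30.7 N with zero advance, and the pin image is unchanged. Back off straight, raise, and verify.

Call:
apply_moves([
  [-0.004,-0.009,0,0,1],
  [-0.012,-0.027,0,0,1],
  [-0.02,-0.045,0,0,1],
  [-0.024,-0.054,0.04,0,1],
  [-0.03,-0.066,0.12,0,1],
  [-0.04,-0.09,0.22,0,1],
  [-0.05,-0.11,0.32,0,1],
  [-0.05,-0.11,0.32,0,1],
])

```text
t: 38.85
tool_pos: [0.5753, -0.0378, 0.1503]
orientation: [2.628, 1.693, -0.034]
force: [1.8, -0.2, 1.3]
opening: 0.0003
```

Call:
apply_moves([
  [0,-0.1,0.06,0,0.5],
  [0,-0.16,0.06,0,0.5],
  [0,-0.16,0.06,0,0.5],
  [0,-0.16,0.06,0,0.5],
])

```text
t: 39.25
tool_pos: [0.5751, -0.1184, 0.18]
orientation: [2.63, 1.69, -0.033]
force: [-0.2, -0.3, -0.6]
opening: 0.0226
```

```bash
python3 st.py; python3 pin.py
python3 - <<'E'
from h import *
M=np.array([.605,.04]);u=np.array([.4123,.911]);nn=np.array([-.911,.4123])
s=read_state(); C=cam("wrist",s); im=np.ascontiguousarray(read_camera("wrist")[:,:,::-1]); cv2.imwrite("pics/w25.png",im)
hsv=cv2.cvtColor(im,cv2.COLOR_BGR2HSV); m=cv2.inRange(hsv,(12,72,110),(22,200,255))
n,l,st,c=cv2.connectedComponentsWithStats(cv2.morphologyEx(m,cv2.MORPH_OPEN,np.ones((5,5))))
for i in range(1,n):
    if st[i,4]<1200: continue
    cn=max(cv2.findContours((l==i).astype(np.uint8),0,1)[0],key=cv2.contourArea)
    P=ray_plane(cn[:,0,:],0.036,*C)[:,:2].astype(np.float32); (cx,cy),(w,h),a=cv2.minAreaRect(P); d=P-M
    print(st[i],np.round([cx,cy,w,h],4),round(a,1),"mag x",(d@u).min().round(3),(d@u).max().round(3),"y",(d@nn).min().round(3),(d@nn).max().round(3))
# bystanders/sample: top diff
a=cv2.imread("pics/top0.png").astype(int); b=read_camera("top")[:,:,::-1].astype(int); cv2.imwrite("pics/top25.png",b.astype(np.uint8))
for nm,(x0,x1,y0,y1) in dict(sample=(295,322,240,278),tape=(150,190,235,270),squares=(385,470,205,275),orange=(355,387,295,328),cork=(300,350,155,190)).items():
    d=np.abs(a-b).sum(2)[y0:y1,x0:x1]; print(nm,(d>60).sum(),d.size)
E
```

```text
[ 0.57508057 -0.11844087  0.17997713] jaw -24.537591507251488 mag -0.15667541582879158 -0.038068568686580186 units to x=-70: [0.00211686 0.18934174] turn 0.0020843500805720716 0.022600029702863386 0.6809761784847006
changed 24 max 110 cols (np.int64(135), np.int64(164)) rows (np.int64(142), np.int64(165))
centroid 152.83076923076922 155.317094017094
[ 235    0   62   27 1244] [0.6029 0.0399 0.0173 0.0452] 65.6 mag x -0.01 0.008 y -0.021 0.024
[  382     0   159   195 14024] [ 0.7274 -0.0779  0.1162  0.1187] 11.0 mag x -0.137 0.008 y -0.206 -0.087
[ 538    0   88   48 2509] [ 0.8155 -0.0644  0.0317  0.0709] 65.6 mag x -0.024 0.008 y -0.27 -0.199
[   0    6  108  135 5512] [0.4198 0.0852 0.1197 0.058 ] 11.1 mag x -0.092 0.004 y 0.123 0.22
[ 245   23   62  181 7804] [ 0.576  -0.03    0.1372  0.049 ] 64.7 mag x -0.144 -0.008 y -0.028 0.022
[ 100  154   96   71 4910] [ 0.454  -0.0375  0.0468  0.0833] 85.6 mag x -0.162 -0.104 y 0.065 0.146
[  50  166   71   84 1330] [ 0.397  -0.0301  0.0176  0.0848] 3.5 mag x -0.185 -0.113 y 0.135 0.185
[ 582  284   58   75 2803] [ 0.777  -0.3223  0.0792  0.0513] 78.0 mag x -0.292 -0.217 y -0.34 -0.278
[   0  309   68   49 1734] [ 0.2802 -0.1133  0.0428  0.0639] 7.6 mag x -0.291 -0.242 y 0.2 0.259
[ 608  403   27   76 1280] [ 0.7551 -0.455   0.0992  0.0258] 80.1 mag x -0.434 -0.342 y -0.365 -0.324
[ 271  412   71   39 1659] [ 0.4723 -0.3121  0.0458  0.0711] 65.7 mag x -0.398 -0.353 y -0.06 0.011
sample 938 1026
tape 0 1400
squares 728 5950
orange 5 1056
cork 1100 1750
```

Run:
```python
from h import *
print(read_state()["t"],robot.close_job())
```

```text
the job is handed in; nothing more can be done
39.4 None
```

I loaded the three round-ended blanks (the sample is round) one after another and handed the job in at 39.4 s. No verdict was reported.

**Stop:** The push force stepped from about 2 N to 8 N as the pin began to move. It stayed at about 7–8 N over roughly 11–12 mm of travel, then rose to 13, 15 and 31 N with no further advance, so the row is solid.

**Tell-tale:** The top camera shows a change about 3 pixels (roughly 9 mm) beyond the black knob, and it stopped growing once the row was solid. That is a coarse reading, so the 11–12 mm of pusher travel is the better evidence.

**Last blank:** Its tail is about 10–15 mm before the mouth and within about 2 mm of the centre line. That puts its centre about 26 mm inside.

**Sample and other objects:** In the last wrist view the sample is within about 5 mm of my first measurements. The tape measure's picture is unchanged, and I never gripped or pushed the square blanks, sanding block or orange look-alike. I could not confirm the sanding block and squares at the end, because the arm or its shadow changed the top view there.

**Checks that failed or disagreed:**
- **Tool height:** the fingertips are about 36 mm higher than the reported tool position. My first grasp closed above the blank and touched nothing. I confirmed the offset by touching the apron floor.
- **Hard touch:** that floor touch was harder than I meant. An overshoot put up to 94 N on the closed fingers, under the 120 N wrist limit.
- **Blanks drawn over the roof:** the cameras show inserted blanks above the tube roof. Touching the first blank's top put it at 42.5 mm, on the channel floor as it should be. I did not repeat that check on the other two.
- **Force direction:** the force readings looked tilted by about 25°, so I went by their size.
- **Picture limit:** I reached the limit of 40 viewed pictures during the third blank. From there I worked from pixel numbers and forces only.

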